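# Put away a finished repair job

## Robot

A 6-joint arm with a two-finger parallel gripper is mounted at the origin on the work surface. World frame = base frame: x ahead of the robot, y to its left, z up, the work surface at z = 0. Lengths are in m, angles in rad, forces in N, time in s.
With the tool pointing down it reaches from about 0.3 to 0.875 m from the base axis. Payload 6.4 kg.
Tool frame: the origin (TCP) lies on the centre line of the jaws, within the pads' length; the fingertips stand 22 mm ahead of it and the grasp point (between the pads) lies 3 mm ahead of it; z points along the fingers, y is the line along which they close (so a half turn about z gives the same grasp; the last joint's range is limited). The gripper opens to 85 mm and grips with 20 to 120 N. Pads are 22 mm wide; open, the fingers measure 114 mm over their backs; the gripper's body (76 mm by 85 mm) begins 54 mm behind the grasp point. The pads swing forward as they close: fully open they stand 13 mm farther back than shut.
Start: joints at [0.911, 0.181, 1.607, -0, 1.354, -0.206], TCP at [0.252, 0.517, 0.219] pointing down, gripper open.
Joint ranges: [-2.99, 2.99], [-0.89, 2.07], [0.3, 2.58], [-1.14, 4.28], [0, 2.63], [-3.12, 3.12]. Speed limits (rad/s): [2.57, 2.57, 3.01, 3.14, 3.14, 3.14].

## Interface

Orientations are given as a unit quaternion [w, x, y, z].
In Python, from bench import ctrl gives the robot as it stands. The module is installed in compiled form; this text tells all that it offers.
- The arm moves only by the tool servo_tool, never from a script. Its argument "commands" is a list of rows, each a list of 3 entries, a list of its own where there are three numbers: the shift along the tool's x, y, z in mm, then the turn about the tool's z in rad, then the finger opening in mm, from 0 to 85.4. In form: [[[dx, dy, dz], turn, jaw], ...]. A call has 1 to 20 rows; each row shifts and turns the commanded pose from where the row before left it, along the tool's axes as they then stand; what a row does not reach is not made up. A row lasts 1/8 s, in which the tool goes at most 62.5 mm and 10.7 degrees, less where a joint would pass 70% of its speed; a pose out of reach is approached as far as the arm can. A call with a gripper value outside its range is refused whole. The fingers move at their own pace and stop on an object; the grip force is fixed at half the most. Time passes only in rows, so rows that do not move let the fingers close. It gives the time, the measured TCP pose, the force, the opening and the grip force at its end, in the units of the state.
- ctrl.get_obs(): the state, without advancing time (a new reading comes with each control period).
- ctrl.camera(name): name is "scene" or "top"; returns a dict with "color" (480x640x3 uint8, red, green, blue), "z_map" (480x640 float32, m along the optical axis (not along the pixel's ray), 0 where there is no reading), "fx", "fy", "cx", "cy" (pixels), "k1" (the pictures are not rectified: a ray, as slopes to the right and down, at radius r is drawn at 1 + k1 r^2 times it, then the intrinsics apply), "R" (3x3) and "t" (3): a world point X has camera coordinates R X + t. Camera axes: x right, y down, z forward; pixel columns grow to the right and rows downward; lengths in m; the calibration is good to about 2 mm. A picture is of the moment at which its call begins.
- ctrl.hand_in(): hands the job in; it is judged then, once.
The state is a dict: "time_s": time; "q": joint angles; "dq": joint speeds; "joint_efforts": joint torques, N m; "eef_pos": TCP position; "eef_rot": TCP orientation; "wrist_force": force on the tool from outside, world axes, zero at the start; "torque": the same for the moment, N m; "opening": opening from 0.0 (shut) to 1.0 (fully open); "grasp_force": force on a finger pad.
Only numpy, scipy, OpenCV 4.12 (cv2) and the standard library are available. Lean on these libraries where they do the work, as an engineer would, in place of code of your own. Each camera call takes 0.05 s, during which the arm holds its last target. There are 200 camera calls.

## Task

The repair job is finished: clear it off the bench. Put every power module on the bench into the sloped out-tray, one to a lane, lying flat on its underside, and slide it down under the cross rail until it rests against the back stop at the low end; and push both slim component cases left on the bench into the row of its fellows in the rack, nudging them apart without toppling any, until each stands upright and fully home against the rack's back wall, with the ones already there still upright and home. Leave the rest of the bench as it is.

Things in the scene. Friction and masses are not known exactly. Their poses are not given: they have to be found in the camera images.
- deck: Sloped deck of the fixed out-tray: grey steel, 18 degrees down along its x; modules stay put on it until pushed. Origin: on the deck at the uphill face of the back stop (32 mm high), mid middle lane, 18 mm above the bench. x downhill (away from the robot), y across, z out of the deck. It spans x = -240 mm (open loading end) to 0. A module against the stop has its origin at x = -50 mm.
- lane_mid (a point): Point on the deck in the middle lane, 170 mm uphill of the stop: a good place to set a module down. Axes as the deck's. Three lanes 50 mm wide, middles at deck y = -76, 0, +76 mm, parted by black ridges 9 mm high and 26 mm wide, and flanked by ridges as high.
- rail_mid (a point): Middle of the top of the dark cross rail that spans all lanes near the stop. It covers deck x = -50 to -36 mm; underside 62 mm, top 66 mm above the deck, so modules (48 mm high) are slid under it. Its end posts stand outside the lanes.
- rack: Low dark steel rack for the slim cases, fixed, open at the top and front (-x, towards the robot). Origin: on the bench under the middle of the back wall's inner face; x to the back, y across, z up. Inside y = -80 to +80 mm; back wall 65 mm, side walls 55 mm high, these from x = -120 mm to 0. A case that is home has its origin at x = -60 mm, z = 5 mm.
- rack_mouth (a point): Middle of the rack's mouth, on its floor, between the front ends of the side walls (rack x = -120 mm, z = 5 mm). The floor is 5 mm thick and reaches 35 mm farther out as an open apron.
- module1: Repaired power module: closed die-cast aluminium box 100 mm long (its x), 38 mm wide (y), 48 mm high (z), about 0.3 kg, a black socket on one end, a white one on the other; either end may go first. Lies on its underside on the bench at the start. Origin: centre of the underside. All are alike; None if absent or held.
- module2: Repaired power module: closed die-cast aluminium box 100 mm long (its x), 38 mm wide (y), 48 mm high (z), about 0.3 kg, a black socket on one end, a white one on the other; either end may go first. Lies on its underside on the bench at the start. Origin: centre of the underside. All are alike; None if absent or held.
- module3: Repaired power module: closed die-cast aluminium box 100 mm long (its x), 38 mm wide (y), 48 mm high (z), about 0.3 kg, a black socket on one end, a white one on the other; either end may go first. Lies on its underside on the bench at the start. Origin: centre of the underside. All are alike; None if absent or held.
- case1: Slim black case with a grey band, standing like a book: 120 mm long (x), 28 thick (y), 75 high (z), about 0.2 kg; both short ends rounded (14 mm radius from above), so either end wedges between neighbours. Origin: centre of the underside. Topples if knocked. On the bench at the start; belongs in the row; carry it low. None while held.
- case2: Slim black case with a grey band, standing like a book: 120 mm long (x), 28 thick (y), 75 high (z), about 0.2 kg; both short ends rounded (14 mm radius from above), so either end wedges between neighbours. Origin: centre of the underside. Topples if knocked. On the bench at the start; belongs in the row; carry it low. None while held.
- row1: Slim black case with a grey band, standing like a book: 120 mm long (x), 28 thick (y), 75 high (z), about 0.2 kg; both short ends rounded (14 mm radius from above), so either end wedges between neighbours. Origin: centre of the underside. Topples if knocked. Stands loose in the rack, home; gaps in the row are narrower than a case, but two more fit once these are nudged apart.
- row2: Slim black case with a grey band, standing like a book: 120 mm long (x), 28 thick (y), 75 high (z), about 0.2 kg; both short ends rounded (14 mm radius from above), so either end wedges between neighbours. Origin: centre of the underside. Topples if knocked. Stands loose in the rack, home; gaps in the row are narrower than a case, but two more fit once these are nudged apart.
- row3: Slim black case with a grey band, standing like a book: 120 mm long (x), 28 thick (y), 75 high (z), about 0.2 kg; both short ends rounded (14 mm radius from above), so either end wedges between neighbours. Origin: centre of the underside. Topples if knocked. Stands loose in the rack, home; gaps in the row are narrower than a case, but two more fit once these are nudged apart.
- flux_jar: Bystander: small jar, 26 mm across, 50 mm high. Origin: centre of the underside.
- screwdriver: Bystander: screwdriver lying on the bench at the far side. Origin: under its middle.
Things that resemble listed ones, but are neither listed nor needed, are in the scene too. What is shaped like the module3 but red is not meant. What is shaped like the row3 but red is not meant.

How it is judged:
At the end, for the whole second after the job is handed in: Every module present lies flat on the deck in a lane (square to it within 0.2 rad), within 6 mm of touching the back stop; both loose cases and the three in the row stand in the rack on its floor, upright within 0.1 rad, within 8 mm of touching the back wall; all at rest (x of module1 in the frame of deck between -0.056 and -0.044 m and z of module1 in the frame of deck between -0.006 and 0.006 m and y of module1 in the frame of deck between -0.1 and 0.1 m and angle between the x axis of each of module1, module2, module3 and the x axis of deck, either way round below 0.2 rad and angle between the z axis of each of module1, module2, module3 and the z axis of deck, either way round below 0.1 rad and linear speed of each of module1, module2, module3, case1, case2, row1, row2, row3 below 0.02 m/s and x of module2 in the frame of deck between -0.056 and -0.044 m and z of module2 in the frame of deck between -0.006 and 0.006 m and y of module2 in the frame of deck between -0.1 and 0.1 m and x of module3 in the frame of deck between -0.056 and -0.044 m and z of module3 in the frame of deck between -0.006 and 0.006 m and y of module3 in the frame of deck between -0.1 and 0.1 m and x of case1 in the frame of rack between -0.068 and -0.05 m and y of case1 in the frame of rack between -0.072 and 0.072 m and z of case1 in the frame of rack between 0 and 0.011 m and angle between each of case1, case2, row1, row2, row3's own z axis and vertical below 0.1 rad and angle between the x axis of each of case1, case2, row1, row2, row3 and the x axis of rack, either way round below 0.2 rad and x of case2 in the frame of rack between -0.068 and -0.05 m and y of case2 in the frame of rack between -0.072 and 0.072 m and z of case2 in the frame of rack between 0 and 0.011 m and x of row1 in the frame of rack between -0.068 and -0.05 m and y of row1 in the frame of rack between -0.072 and 0.072 m and z of row1 in the frame of rack between 0 and 0.011 m and x of row2 in the frame of rack between -0.068 and -0.05 m and y of row2 in the frame of rack between -0.072 and 0.072 m and z of row2 in the frame of rack between 0 and 0.011 m and x of row3 in the frame of rack between -0.068 and -0.05 m and y of row3 in the frame of rack between -0.072 and 0.072 m and z of row3 in the frame of rack between 0 and 0.011 m).
It fails at once if a case in the row is toppled (angle between any of row1, row2, row3's own z axis and vertical above 0.7 rad).
It fails at once if a bystander is pushed more than 60 mm from its place (distance of any of flux_jar, screwdriver from where it was at the start of the episode above 0.06 m).
It fails at once if the jar is knocked over (angle between flux_jar's own z axis and vertical above 0.8 rad).
Of module1, module2, module3 only 2 to 3 are there at a start; the rules pass over those that are not, and their reading is None.
At some moment in a run one of module1, module2, module3 may be knocked a few centimetres aside while the robot is not near it.
Once in a run the grip may slacken for a moment while it holds something.
It also fails if it takes over 210 s, if anything falls off the work surface, if the arm or the gripper's body presses on something with over 40 N, if the wrist force passes 120 N, or if a joint passes its speed limit or range.

## Working session

There is one attempt and no reset: what is moved stays moved. The work goes in short steps, Python scripts to look and compute and a tool call to move; the robot and the scene stay as the last step left them, time stands still between calls to the robot, and variables do not carry over. Pictures are saved under pics/ and viewed, at most 14 in all, crops included, and the job is handed in when it is done.

Besides the shell and the picture viewer there is one more tool, called as name(argument=value, ...), one argument or row to a line, values as JSON. servo_tool: Moves the arm, as the interface text tells. Its arguments: {"type":"object","properties":{"commands":{"type":"array"}},"required":["commands"]}

```bash
mkdir -p pics; cat > h.py <<'E'
import numpy as np, cv2
from bench import ctrl
def grab(n):
    return ctrl.camera(n)
def save(c,name): cv2.imwrite('pics/'+name,c['color'][:,:,::-1])
def rays(c,u,v):
    K=np.array([[c['fx'],0,c['cx']],[0,c['fy'],c['cy']],[0,0,1.]])
    x=(np.asarray(u,float)-c['cx'])/c['fx'];y=(np.asarray(v,float)-c['cy'])/c['fy']
    a,b=x.copy(),y.copy()
    for _ in range(20):
        s=1+c['k1']*(a*a+b*b); a=x/s;b=y/s
    return np.stack([a,b,np.ones_like(a)],-1)
def cloud(c):
    v,u=np.mgrid[0:480,0:640]
    P=rays(c,u,v)*c['z_map'][...,None]
    W=(P-c['t'])@np.asarray(c['R'])
    W[c['z_map']==0]=np.nan
    return W
def onplane(c,u,v,z):
    R=np.asarray(c['R']);d=rays(c,u,v)@R; o=-R.T@np.asarray(c['t'])
    return o+d*((z-o[2])/d[...,2])[...,None]
def pix(c,X):
    p=np.asarray(X)@np.asarray(c['R']).T+c['t'];p=p[...,:2]/p[...,2:]
    s=1+c['k1']*(p**2).sum(-1,keepdims=True);return p*s*[c['fx'],c['fy']]+[c['cx'],c['cy']]
E
python3 - <<'E'
from h import *
for n in('scene','top'):
    c=grab(n);save(c,n+'0.png');np.savez('/tmp/'+n+'0.npz',**c)
    print(n,c['fx'],c['k1'],-np.asarray(c['R']).T@c['t'])
print(ctrl.get_obs())
E
```

```text
scene 471.109289731864 -0.01950539200299693 [ 1.17387714 -0.54521273  0.77295721]
top 443.3209641436613 -0.048886009119091495 [0.4167853  0.04624944 1.12993195]
{'time_s': 0.1, 'q': array([ 9.10708732e-01,  1.81457688e-01,  1.60788928e+00,  3.80051980e-05,
        1.35378673e+00, -2.06310045e-01]), 'dq': array([ 0.00178081, -0.0016011 , -0.00201671, -0.00081105, -0.00061192,
       -0.00015699]), 'joint_efforts': array([ 6.88600139e-04, -4.45874834e+01, -3.52237952e+01, -1.77904612e-04,
        4.15454357e-03, -5.52793063e-05]), 'eef_pos': array([0.25172593, 0.51641795, 0.21868839]), 'eef_rot': array([-3.40286476e-04,  2.24951063e-01,  9.74369758e-01, -6.91558013e-04]), 'wrist_force': array([-0.45797461,  0.16747531, -0.36153294]), 'torque': array([-0.04329057,  0.01292981,  0.03716911]), 'grasp_force': 0.0, 'opening': 1.0005779817923888}
```

View pics/scene0.png

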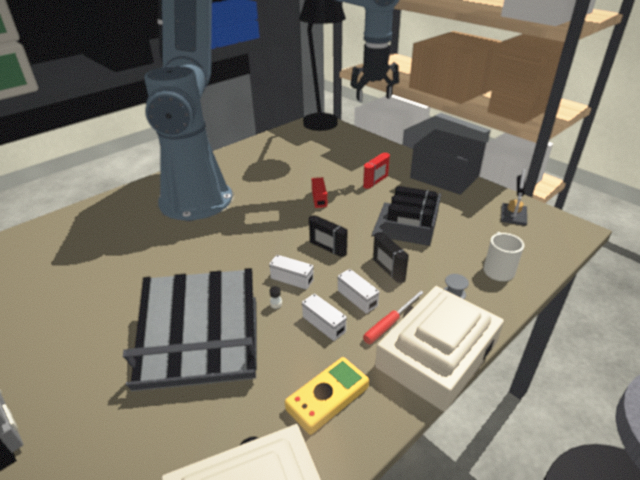

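View pics/top0.png

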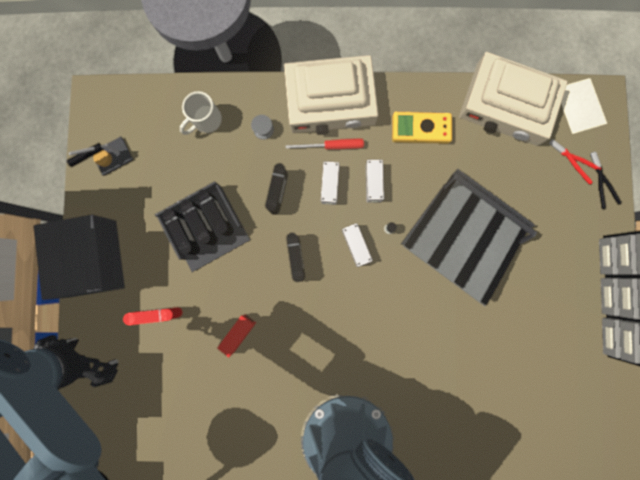

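Pictures show: in top, white modules at (330,182), (375,180), (357,245), with the red one at (237,335) a decoy. Black cases are at (277,188) and (296,257), with the red one at (152,317) a decoy. The rack is at (203,228) holding three cases, the tray at (470,237), the jar at (391,228) and the screwdriver at (330,144).

```bash
cat > m.py <<'E'
from h import *
def rect(pts):
    (cx,cy),(w,h),a=cv2.minAreaRect((pts*1000).astype(np.float32))
    if w<h: w,h,a=h,w,a+90
    return np.round([cx,cy,w,h,(a+90)%180-90],1)
def blobs(c,mask,W,zmin,zmax,amin=60):
    m=(mask&(W[...,2]>zmin)&(W[...,2]<zmax)).astype(np.uint8)
    n,l,s,ce=cv2.connectedComponentsWithStats(m,connectivity=4)
    for i in range(1,n):
        if s[i,4]<amin: continue
        p=W[l==i]; print(np.round(ce[i]),s[i,4],'z',np.round(np.nanmedian(p[:,2]),4),'rect',rect(p[:,:2]))
E
python3 - <<'E'
from m import *
for n in('top','scene'):
    c=dict(np.load('/tmp/%s0.npz'%n)); W=cloud(c)
    hsv=cv2.cvtColor(c['color'],cv2.COLOR_RGB2HSV)
    roi=(W[...,0]>.3)&(W[...,0]<.85)&(abs(W[...,1])<.6)
    print(n,'white');blobs(c,roi&(hsv[...,1]<60)&(hsv[...,2]>130),W,.043,.053)
    print('case tops');blobs(c,roi&(hsv[...,2]<90),W,.069,.088,30)
    print('jar');blobs(c,roi&(W[...,1]<0),W,.043,.056,15)
    print('all>20');blobs(c,roi,W,.02,.2,40)
    print('rack walls');blobs(c,roi&(W[...,1]>.15),W,.045,.068,15)
    print('bench z',np.nanmedian(W[roi&(W[...,2]<.02)][:,2]))
# crop enlarge
c=dict(np.load('/tmp/top0.npz'))
im=c['color'][150:310,150:550,::-1];cv2.imwrite('pics/crop0.png',cv2.resize(im,(800,320),interpolation=cv2.INTER_CUBIC))
E
```

```text
top white
[375. 179.] 586 z 0.0488 rect [648.1 -65.   99.9  37.5   2.8]
[330. 182.] 603 z 0.0489 rect [642.8  45.6 100.6  38.1  -4.2]
[447. 211.] 191 z 0.0479 rect [ 569.8 -244.8   41.9   38.6   54.7]
[473. 230.] 176 z 0.0482 rect [ 522.5 -304.9   43.3   35.1   54.2]
[357. 244.] 624 z 0.0488 rect [486.9 -21.9 100.3  38.3  22.1]
[498. 249.] 165 z 0.0479 rect [ 476.2 -365.9   43.4   32.6   55.1]
case tops
[279. 169.] 98 z 0.0757 rect [667.9 168.   26.9  23.5  79. ]
[274. 193.] 403 z 0.0759 rect [608.4 180.9  86.5  27.6 -12. ]
[203. 195.] 123 z 0.0808 rect [604.5 352.7  28.6  28.2  28. ]
[215. 216.] 438 z 0.0807 rect [551.4 322.2  91.6  29.2  30. ]
[195. 221.] 586 z 0.0807 rect [539.5 370.1 119.5  29.5  30.7]
[177. 232.] 581 z 0.0804 rect [516.8 415.  123.8  29.7  28.1]
[422. 224.] 161 z 0.0784 rect [ 534.  -175.4   59.4   20.1  -36.2]
[106. 255.] 270 z 0.0787 rect [458.7 585.5 169.4   9.    8. ]
[447. 241.] 239 z 0.0785 rect [ 494.8 -235.7   64.7   28.4  -36.3]
[292. 238.] 105 z 0.0758 rect [499.9 134.8  27.   24.2 -86.4]
[296. 263.] 408 z 0.0758 rect [440.4 125.9  86.7  27.4   8.5]
[4
[... 5123 characters left out ...]
8.  -67.  104.3  41.    1.8]
[381. 325.] 316 z 0.0235 rect [747.8   9.2 100.8  21.8 -85.8]
[326. 393.] 2950 z 0.0318 rect [ 791.1 -190.9  149.4   75.9   88.3]
[237. 457.] 2830 z 0.0722 rect [ 810.4 -398.7  215.6   86.4   79.4]
rack walls
[376. 168.] 157 z 0.0566 rect [323.4 472.2 109.4  24.5  84.7]
[435. 170.] 330 z 0.0565 rect [461.2 587.8 175.1  16.4   9.5]
[323. 193.] 16 z 0.0477 rect [302.5 255.3  18.1  14.9  49.8]
[414. 219.] 632 z 0.055 rect [545.5 369.  174.1 127.  -60.9]
[390. 256.] 260 z 0.0567 rect [625.8 164.2 115.4  23.2  -2.8]
[506. 245.] 151 z 0.0584 rect [810.1 394.7  56.7  21.   24.9]
[498. 260.] 191 z 0.0566 rect [817.2 341.2  63.1  21.2  -4.7]
bench z -3.552555633598011e-05
```

View pics/crop0.png

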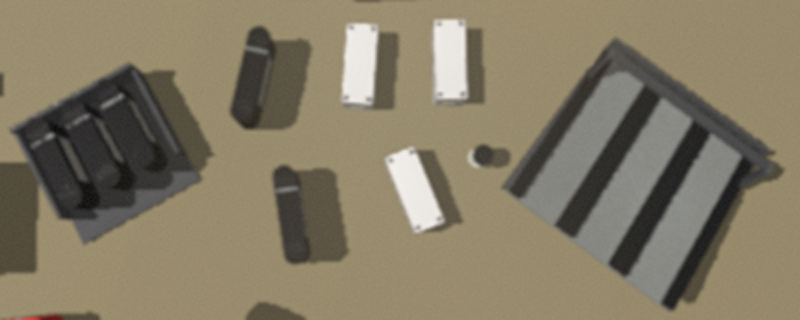

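The crop confirms it: three white modules, two loose black cases, and a row of three in the rack. Next I fit the deck frame.

```bash
python3 - <<'E'
from m import *
for n in('top','scene'):
    c=dict(np.load('/tmp/%s0.npz'%n)); W=cloud(c)*1000
    hsv=cv2.cvtColor(c['color'],cv2.COLOR_RGB2HSV)
    box=(W[...,0]>360)&(W[...,0]<680)&(W[...,1]<-130)&(W[...,1]>-470)&(W[...,2]>8)
    g=box&(hsv[...,2]>100)&(hsv[...,1]<50)
    P=W[g]; 
    for _ in range(5):
        m=P.mean(0);N=np.linalg.svd(P-m,full_matrices=False)[2][2];N*=np.sign(N[2]);d=(P-m)@N;P=P[abs(d)<4]
    print(n,len(P),'N',N,'slope',np.degrees(np.arccos(N[2])),'downhill yaw',np.degrees(np.arctan2(N[1],N[0])))
    yaw=np.arctan2(N[1],N[0]);s=np.radians(18)
    # yaw from ridge direction: maximise gap contrast across y
    best=None
    for a in np.radians(np.arange(-40,-32,.1)):
        y=P[:,:2]@[-np.sin(a),np.cos(a)]
        hst=np.histogram(y,bins=np.arange(y.min(),y.max(),2))[0]; q=(hst.astype(float)**2).sum()
        if best is None or q>best[0]: best=(q,a)
    a=best[1];print('ridge yaw',np.degrees(a))
    y=np.sort(P[:,:2]@[-np.sin(a),np.cos(a)]);k=np.where(np.diff(y)>8)[0]
    print('lane edges',np.round([y[0]]+sum([[y[i],y[i+1]] for i in k],[])+[y[-1]],1))
    # z=18 line gives origin along? profile of height over deck vs x
    Q=W[box];h=(Q-m)@N;X=Q[:,:2]@[np.cos(a),np.sin(a)]
    zz=(P[:,:2]@[np.cos(a),np.sin(a)]);A=np.polyfit(zz,P[:,2],1);x18=(18-A[1])/A[0]
    print('xh where z=18',x18)
    xd=(X-h*np.sin(s)-x18)/np.cos(s)
    for lo,hi in((24,34),(62,70)):
        q=(h>lo)&(h<hi);v=xd[q];print('h',lo,hi,np.round(np.percentile(v,[2,10,50,90,98]),1) if q.any() else None,q.sum())
    v=xd[abs(h)<4];print('deck xd range',np.percentile(v,[1,99]))
E
```

```text
top 4830 N [ 0.24639122 -0.18254969  0.95182297] slope 17.85734184688591 downhill yaw -36.53451175613454
ridge yaw -36.59999999999995
lane edges [-33.1 180.1]
xh where z=18 694.8256569412357
h 24 34 [-52.6  -5.   -2.4   1.1   3.6] 370
h 62 70 [-55.1 -53.7 -47.5 -41.1 -38.6] 560
deck xd range [-244.16462681   -9.48435932]
scene 5416 N [ 0.2435158  -0.17726254  0.95356072] slope 17.529743352020887 downhill yaw -36.052010242115735
ridge yaw -36.199999999999946
lane edges [-37.7  10.5  37.6  87.2 114.2 163. ]
xh where z=18 694.8108246414367
h 24 34 [-46.3  -4.   -0.2   2.2   3.3] 570
h 62 70 [-54.1 -52.4 -46.6 -40.5 -39.1] 968
deck xd range [-241.50902846    1.67193951]
```

```bash
cat > p.py <<'E'
import sys,numpy as np
from bench import ctrl
from scipy.spatial.transform import Rotation as Ro
RA=np.radians(29.2);RO=np.array([593.5,397.8]);DA=np.radians(-36.4);DO=692*np.array([np.cos(DA),np.sin(DA)])+64.5*np.array([-np.sin(DA),np.cos(DA)])
f=lambda a,v:np.array([np.cos(a)*v[0]-np.sin(a)*v[1],np.sin(a)*v[0]+np.cos(a)*v[1]])
def rack(x,y): return RO+f(RA,(x,y))
def deck(x,y,h=0):
    c,s=np.cos(np.radians(18)),np.sin(np.radians(18)); p=DO+f(DA,(x*c+h*s,y)); return p[0],p[1],18-x*s+h*c
def plan(x,y,z,yaw):
    "object yaw in deg; tool y at yaw+90"
    o=ctrl.get_obs();w,a,b,c=o['eef_rot'];M=Ro.from_quat([a,b,c,w]).as_matrix()
    cur=np.arctan2(M[1,1],M[0,1]);t=np.radians(yaw+90);d=(t-cur+np.pi/2)%np.pi-np.pi/2
    t=cur+d;yx=np.array([np.cos(t),np.sin(t)]);xx=np.array([-yx[1],yx[0]])
    if M[:,0][:2]@np.array([-np.sin(cur),np.cos(cur)])<0: xx=-xx
    e=np.array([x,y,z])-o['eef_pos']*1000
    print('t%.2f'%o['time_s'],'pos',np.round(o['eef_pos']*1000,1),'toolyaw',round(np.degrees(cur)-90,2),'F',np.round(o['wrist_force'],1),'op',round(o['opening']*85.4,1),'gf',round(o['grasp_force'],1))
    print(' -> turn %.3f  shift tool [%.1f %.1f %.1f]'%(-d,e[:2]@xx,e[:2]@yx,-e[2]),'toolx dir',np.round(np.degrees(np.arctan2(xx[1],xx[0]))), 'q6 est',round(np.degrees(np.arctan2(y,x)-t)))
def cur_in(frame='rack'):
    p=ctrl.get_obs()['eef_pos']*1000
    if frame=='rack': q=f(-RA,p[:2]-RO); return np.round([*q,p[2]],1)
    q=f(-DA,p[:2]-DO);return np.round([*q,p[2]],1)
E
python3 -c "
from p import *
plan(413.5,122.1,42,8.7); print(deck(-170,0),rack(-60,2))"
```

```text
t0.10 pos [251.7 516.4 218.7] toolyaw -26.0 F [-0.5  0.2 -0.4] op 85.4 gf 0.0
 -> turn -0.606  shift tool [-100.3 -414.3 176.7] toolx dir -171.0 q6 est -82
(np.float64(465.12711250307956), np.float64(-262.7864867708039), np.float64(70.53288904374105)) [540.14895605 370.27426461]
```

servo_tool(
  commands=[
    [[0,0,0],-0.152,60],
    [[0,0,0],-0.152,60],
    [[0,0,0],-0.151,60],
    [[0,0,0],-0.151,60],
    [[-10,-41.4,0],0,60],
    [[-10,-41.4,0],0,60],
    [[-10,-41.4,0],0,60],
    [[-10,-41.4,0],0,60],
    [[-10,-41.4,0],0,60],
    [[-10,-41.4,10],0,60],
    [[-10,-41.4,20],0,60],
    [[-10,-41.4,20],0,60],
    [[-10,-41.4,20],0,60],
    [[-10,-41.4,20],0,60],
    [[0,0,0],0,60],
    [[0,0,0],0,60],
  ],
)

```text
time_s: 2.1
eef_pos: [0.4134, 0.1231, 0.1295]
eef_rot: [-0.0, -0.076, 0.997, 0.0]
wrist_force: [-0.1, 0.7, -0.3]
opening: 0.705
grasp_force: 0.0
```

```bash
python3 -c "
from p import *
plan(413.5,122.1,42,8.7)"
```

```text
t2.10 pos [413.4 123.1 129.5] toolyaw 8.68 F [-0.1  0.7 -0.3] op 60.2 gf 0.0
 -> turn -0.000  shift tool [0.1 -1.0 87.5] toolx dir -171.0 q6 est -82
```

Very accurate. I'll descend and grip the first case.

servo_tool(
  commands=[
    [[0,-1,25],0,60],
    [[0,0,25],0,60],
    [[0,0,20],0,60],
    [[0,0,17.5],0,60],
    [[0,0,0],0,60],
    [[0,0,0],0,20],
    [[0,0,0],0,20],
    [[0,0,0],0,20],
    [[0,0,0],0,20],
    [[0,0,-6],0,20],
    [[0,0,-6],0,20],
    [[0,0,0],0,20],
  ],
)

```text
time_s: 3.6
eef_pos: [0.4144, 0.1217, 0.0546]
eef_rot: [0.001, -0.076, 0.997, -0.0]
wrist_force: [0.0, -1.1, -2.7]
opening: 0.313
grasp_force: 59.1
```

```bash
python3 -c "
from p import *
print(rack(-202-42,27))
plan(*rack(-202-42,27),54,29.2)"
```

```text
[367.33480235 302.33113926]
t3.60 pos [414.4 121.7  54.6] toolyaw 8.72 F [ 0.  -1.1 -2.7] op 26.7 gf 59.1
 -> turn -0.357  shift tool [-47.1 180.6 0.6] toolx dir -151.0 q6 est -80
```

servo_tool(
  commands=[
    [[0,0,0],-0.06,20],
    [[0,0,0],-0.06,20],
    [[0,0,0],-0.06,20],
    [[0,0,0],-0.06,20],
    [[0,0,0],-0.06,20],
    [[0,0,0],-0.057,20],
    [[-4,15,0],0,20],
    [[-5,20,0],0,20],
    [[-5,20,0],0,20],
    [[-5,20,0],0,20],
    [[-5,20,0],0,20],
    [[-5,20,0],0,20],
    [[-6,20,0],0,20],
    [[-6,20,0],0,20],
    [[-6,15,0],0,20],
    [[0,10.5,0],0,20],
    [[0,0,0],0,20],
    [[0,0,0],0,20],
  ],
)

```text
time_s: 5.85
eef_pos: [0.3668, 0.3019, 0.0539]
eef_rot: [-0.0, -0.252, 0.968, -0.0]
wrist_force: [0.4, 0.2, -1.9]
opening: 0.315
grasp_force: 64.9
```

```bash
cat > look.py <<'E'
from m import *
from p import f,RA,RO,DA,DO
def cases(c=None):
    c=c or grab('top'); W=cloud(c); hsv=cv2.cvtColor(c['color'],cv2.COLOR_RGB2HSV)
    m=((W[...,2]>.07)&(W[...,2]<.095)&(W[...,0]>.25)&(W[...,0]<.72)&(W[...,1]>.05)&(W[...,1]<.52)&~((hsv[...,1]>150)&(hsv[...,2]>100))).astype(np.uint8)
    n,l,s,ce=cv2.connectedComponentsWithStats(m,connectivity=4)
    for i in range(1,n):
        if s[i,4]<150: continue
        p=W[l==i]*1000;r=rect(p[:,:2]/1000);q=f(-RA,r[:2]-RO)
        print('px',np.round(ce[i]),s[i,4],'z',np.round(np.median(p[:,2]),1),'rack xy',np.round(q,1),'len',r[2:4],'yaw',round(r[4],1))
    return c
def mods(c=None):
    c=c or grab('top');W=cloud(c);hsv=cv2.cvtColor(c['color'],cv2.COLOR_RGB2HSV)
    blobs(c,(hsv[...,1]<60)&(hsv[...,2]>150)&(W[...,0]<.72)&(W[...,1]>-.16),W,.043,.053,300); return c
E
python3 -c "
from look import *
import p
c=cases();save(c,'a1.png')
print(p.cur_in()); p.plan(*p.rack(-92-42,27),54,29.2)
cv2.imwrite('pics/a1c.png',cv2.resize(c['color'][150:310,130:330,::-1],(800,640))[:600])"
```

```text
px [275. 187.] 555 z 75.7 rack xy [ -80.5 -206.7] len [119.2  28.8] yaw -12.5
px [212. 211.] 594 z 80.7 rack xy [-59.5 -45.3] len [120.8  28.9] yaw 30.3
px [195. 221.] 592 z 80.7 rack xy [-60.2   1.9] len [120.4  29.3] yaw 30.2
px [177. 231.] 592 z 80.5 rack xy [-60.3  52.8] len [119.1  30.3] yaw 28.1
px [210. 267.] 254 z 85.8 rack xy [-182.6   18.7] len [78.7 24.7] yaw 44.0
[-244.6   26.8   53.9]
t5.90 pos [366.9 301.8  53.9] toolyaw 29.14 F [-0.9 -0.8 -2.1] op 27.1 gf 64.9
 -> turn -0.001  shift tool [-110.6 0.2 -0.1] toolx dir -151.0 q6 est -82
```

View pics/a1c.png

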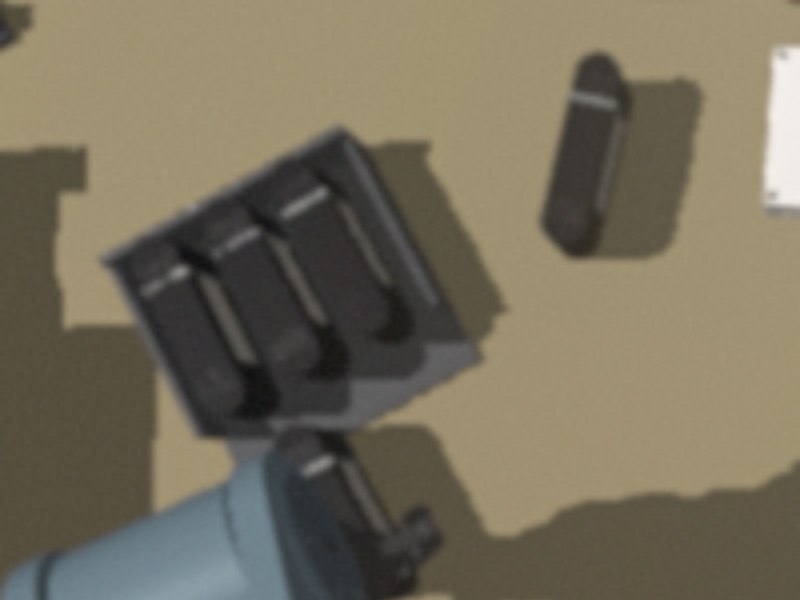

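Crop: the held case is at (340,490) pointing at the left gap, and the row is upright. I advance slowly.

servo_tool(
  commands=[
    [[-5,0,2],0,20],
    [[-5,0,2],0,20],
    [[-6,0,0],0,20],
    [[-6,0,0],0,20],
    [[-6,0,0],0,20],
    [[-6,0,0],0,20],
    [[-6,0,0],0,20],
    [[-6,0,0],0,20],
    [[-6,0,0],0,20],
    [[-6,0,0],0,20],
    [[0,0,0],0,20],
  ],
)

```text
time_s: 7.28
eef_pos: [0.4183, 0.331, 0.0502]
eef_rot: [0.001, -0.252, 0.968, 0.0]
wrist_force: [0.2, 0.6, -1.4]
opening: 0.313
grasp_force: 64.9
```

```bash
python3 -c "
from look import *
import p
c=cases()
print(p.cur_in()); p.plan(*p.rack(-92-42,27),50,29.2)"
```

```text
px [275. 187.] 557 z 75.8 rack xy [ -79.6 -207.3] len [119.6  28.8] yaw -12.3
px [212. 211.] 588 z 80.7 rack xy [-59.7 -45.2] len [120.8  29.3] yaw 30.3
px [196. 226.] 766 z 81.2 rack xy [-79.    8.7] len [158.3  46.3] yaw 31.7
px [172. 221.] 326 z 80.9 rack xy [-33.2  52.3] len [67.4 28.2] yaw 25.4
[-185.9   27.1   50.1]
t7.33 pos [418.  330.8  50.1] toolyaw 29.17 F [-0.3  0.  -1.5] op 26.4 gf 64.9
 -> turn -0.000  shift tool [-51.9 -0.1 0.1] toolx dir -151.0 q6 est -82
```

servo_tool(
  commands=[
    [[-6,0,0],0,20],
    [[-6,0,0],0,20],
    [[-6,0,0],0,20],
    [[-6,0,0],0,20],
    [[-6,0,0],0,20],
    [[-6,0,0],0,20],
    [[-5,0,0],0,20],
    [[-5,0,0],0,20],
    [[-4,0,0],0,20],
    [[0,0,0],0,20],
  ],
)

```text
time_s: 8.57
eef_pos: [0.4618, 0.3552, 0.0501]
eef_rot: [0.001, -0.252, 0.968, 0.0]
wrist_force: [1.1, -0.5, -1.9]
opening: 0.307
grasp_force: 64.8
```

```bash
python3 -c "
from look import *
import p
c=cases()
print(p.cur_in(),ctrl.get_obs()['wrist_force'],ctrl.get_obs()['opening'])
cv2.imwrite('pics/a2c.png',cv2.resize(c['color'][170:290,140:300,::-1],(800,600)))"
```

```text
px [275. 187.] 556 z 76.0 rack xy [ -80.  -207.2] len [119.   28.4] yaw -12.3
px [212. 211.] 589 z 80.7 rack xy [-58.9 -45.4] len [121.4  28.8] yaw 30.1
px [194. 220.] 685 z 81.1 rack xy [-55.7   5.6] len [114.5  44. ] yaw 32.9
[-135.8   27.1   50.1] [ 0.85737452  0.07516559 -2.40169222] 0.307540354629711
```

View pics/a2c.png

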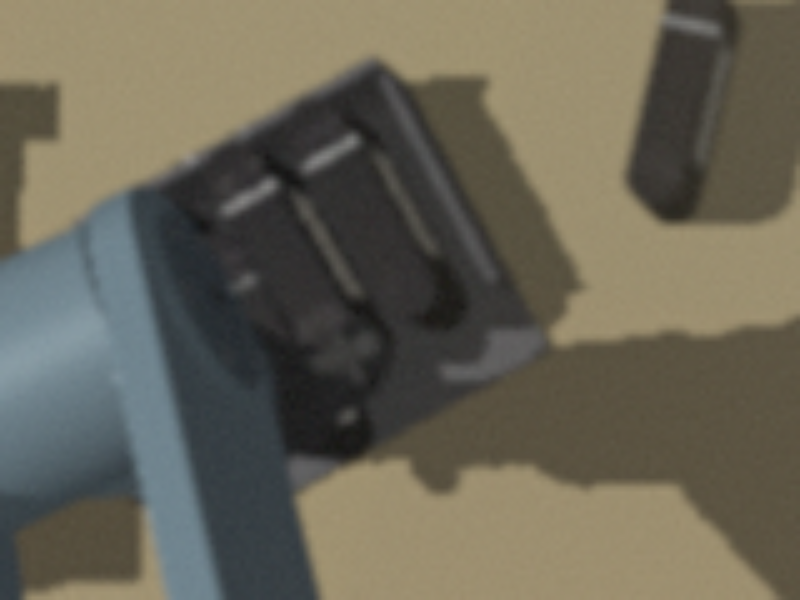

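Crop: the held case is wedged between left and mid, all upright, wrist forces tiny. I release, back off, close and push it home.

servo_tool(
  commands=[
    [[0,0,0],0,45],
    [[0,0,0],0,45],
    [[0,0,0],0,45],
    [[0,0,0],0,45],
    [[15,0,0],0,45],
    [[20,0,0],0,45],
    [[15,0,0],0,0],
    [[0,0,0],0,0],
    [[0,0,0],0,0],
    [[0,0,3],0,0],
    [[0,0,0],0,0],
    [[0,0,0],0,0],
  ],
)

```text
time_s: 10.12
eef_pos: [0.4176, 0.3306, 0.0469]
eef_rot: [-0.0, -0.252, 0.968, -0.0]
wrist_force: [0.6, -0.1, -0.1]
opening: -0.001
grasp_force: 0.0
```

```bash
python3 -c "
from look import *
import p
c=cases()
print(p.cur_in()); p.plan(*p.rack(-132,27),47,29.2)"
```

```text
px [275. 187.] 559 z 76.0 rack xy [ -80.  -207.1] len [118.7  28.4] yaw -12.2
px [212. 211.] 588 z 80.7 rack xy [-59.2 -45.3] len [120.7  29.1] yaw 30.4
px [188. 225.] 1310 z 80.7 rack xy [-74.8  28.4] len [154.5  88.3] yaw 30.7
[-186.3   27.2   46.9]
t10.18 pos [417.6 330.6  46.9] toolyaw 29.18 F [-0.3 -0.2  0.6] op -0.1 gf 0.0
 -> turn -0.000  shift tool [-54.3 -0.2 -0.1] toolx dir -151.0 q6 est -82
```

servo_tool(
  commands=[
    [[-8,0,0],0,0],
    [[-8,0,0],0,0],
    [[-6,0,0],0,0],
    [[-5,0,0],0,0],
    [[-5,0,0],0,0],
    [[-5,0,0],0,0],
    [[-5,0,0],0,0],
    [[-4,0,0],0,0],
    [[-4,0,0],0,0],
    [[-3,0,0],0,0],
    [[0,0,0],0,0],
  ],
)

```text
time_s: 11.55
eef_pos: [0.4644, 0.3567, 0.0471]
eef_rot: [0.001, -0.252, 0.968, 0.0]
wrist_force: [-1.0, -0.5, -0.0]
opening: 0.0
grasp_force: 0.3
```

```bash
python3 -c "
from look import *
import p
c=cases()
print(p.cur_in()); p.plan(*p.rack(-131,27),47,29.2)"
```

```text
px [275. 187.] 560 z 75.7 rack xy [ -79.7 -206.9] len [119.4  29.3] yaw -12.5
px [212. 211.] 585 z 81.0 rack xy [-60.2 -45.5] len [120.3  29.4] yaw 30.6
px [192. 218.] 781 z 80.9 rack xy [-52.9   3.8] len [109.5  50.3] yaw 35.8
[-132.8   27.1   47.1]
t11.60 pos [464.4 356.7  47.1] toolyaw 29.17 F [-0.2 -0.5  0.4] op 0.1 gf 0.2
 -> turn -0.000  shift tool [-1.8 -0.1 0.1] toolx dir -151.0 q6 est -82
```

servo_tool(
  commands=[
    [[-1,0,0],0,0],
    [[-1,0,0],0,0],
    [[-1,0,0],0,0],
  ],
)

```text
time_s: 11.98
eef_pos: [0.4663, 0.3578, 0.047]
eef_rot: [-0.0, -0.252, 0.968, -0.0]
wrist_force: [-1.7, -1.4, 1.3]
opening: 0.003
grasp_force: 1.3
```

servo_tool(
  commands=[
    [[-1,0,0],0,0],
    [[-1,0,0],0,0],
    [[0,0,0],0,0],
  ],
)

```text
time_s: 12.35
eef_pos: [0.4669, 0.3582, 0.047]
eef_rot: [-0.002, -0.252, 0.968, -0.0]
wrist_force: [-6.3, -3.9, 5.2]
opening: -0.003
grasp_force: 4.3
```

Force rises at the expected depth, so it's home. I back off and lift.

servo_tool(
  commands=[
    [[20,0,0],0,0],
    [[40,0,0],0,30],
    [[0,0,-40],0,60],
    [[0,0,-40],0,60],
    [[0,-50,0],0.14,60],
    [[0,-50,0],0.14,60],
    [[0,0,0],0,60],
    [[0,0,0],0,60],
  ],
)

```text
time_s: 13.35
eef_pos: [0.4587, 0.2396, 0.1273]
eef_rot: [0.001, -0.114, 0.993, 0.0]
wrist_force: [0.4, -0.0, 0.4]
opening: 0.7
grasp_force: 0.0
```

```bash
python3 -c "
from look import *
import p
c=cases();mods(c)
cv2.imwrite('pics/a3c.png',cv2.resize(c['color'][170:290,140:300,::-1],(800,600)))
p.plan(583.1,187.1,42,-12.4)"
```

```text
px [275. 187.] 557 z 75.9 rack xy [ -80.3 -206.9] len [119.1  28.8] yaw -12.3
px [207. 202.] 318 z 80.9 rack xy [-33.6 -44.5] len [68.7 29.2] yaw 30.3
px [181. 211.] 661 z 80.8 rack xy [-26.8  25. ] len [84.6 59.5] yaw -61.7
[375. 179.] 588 z 0.0489 rect [648.3 -65.   99.2  37.2   2.6]
[330. 181.] 597 z 0.0487 rect [642.8  45.9 100.3  38.1  -4.4]
t13.40 pos [458.2 240.1 127.1] toolyaw 13.2 F [ 0.6 -0.1  0.2] op 59.9 gf 0.0
 -> turn 0.447  shift tool [-133.3 -24.9 85.1] toolx dir 168.0 q6 est -60
```

View pics/a3c.png

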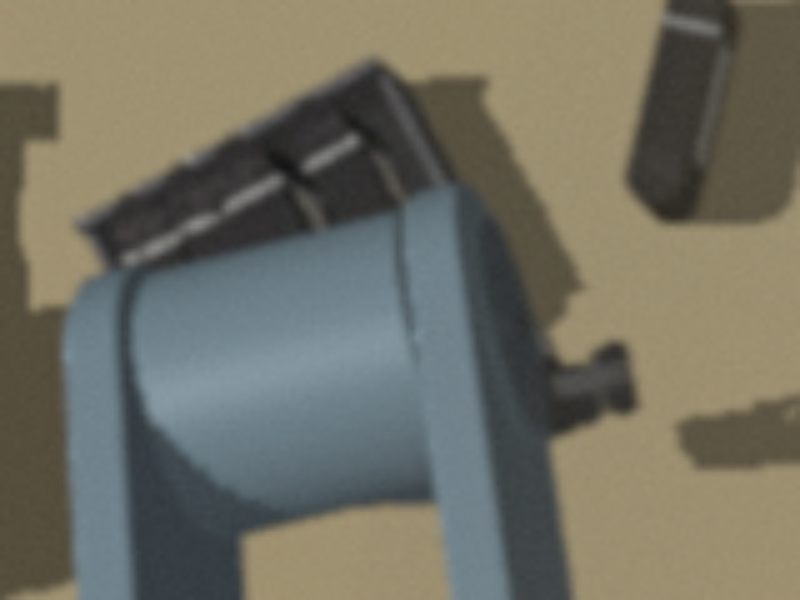

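Crop: three cases are packed at the back wall with bands in line, home. Now the second case, at (685,110) in the crop.

servo_tool(
  commands=[
    [[0,0,0],0.149,60],
    [[0,0,0],0.149,60],
    [[0,0,0],0.149,60],
    [[-33.3,-6.2,0],0,60],
    [[-33.3,-6.2,0],0,60],
    [[-33.3,-6.2,0],0,60],
    [[-33.4,-6.3,0],0,60],
    [[0,0,0],0,60],
    [[0,0,10],0,60],
    [[0,0,20],0,60],
  ],
)

```text
time_s: 14.65
eef_pos: [0.5824, 0.1874, 0.0964]
eef_rot: [0.0, 0.108, 0.994, 0.0]
wrist_force: [0.9, -0.6, 0.4]
opening: 0.701
grasp_force: 0.0
```

```bash
python3 -c "
import p
p.plan(583.1,187.1,42,-12.4)"
```

```text
t14.65 pos [582.4 187.4  96.4] toolyaw -12.38 F [ 0.9 -0.6  0.4] op 59.8 gf 0.0
 -> turn 0.000  shift tool [-0.8 -0.1 54.4] toolx dir 168.0 q6 est -60
```

servo_tool(
  commands=[
    [[-0.8,0,20],0,60],
    [[0,0,18],0,60],
    [[0,0,16.4],0,60],
    [[0,0,0],0,60],
    [[0,0,0],0,20],
    [[0,0,0],0,20],
    [[0,0,0],0,20],
    [[0,0,0],0,20],
    [[0,0,-6],0,20],
    [[0,0,-6],0,20],
    [[0,0,0],0,20],
  ],
)

```text
time_s: 16.02
eef_pos: [0.5838, 0.186, 0.0549]
eef_rot: [0.0, 0.109, 0.994, 0.0]
wrist_force: [0.3, -0.1, -2.5]
opening: 0.313
grasp_force: 59.1
```

servo_tool(
  commands=[
    [[10,0,0],0,20],
    [[20,0,0],0,20],
    [[20,0,0],0,20],
    [[20,0,0],0,20],
    [[20,0,0],0,20],
    [[20,0,0],0,20],
    [[20,0,0],0,20],
    [[20,0,0],0,20],
    [[20,0,0],0,20],
    [[20,0,0],0,20],
    [[10,0,0],0,20],
    [[0,0,0],0,20],
    [[0,0,0],-0.07,20],
    [[0,0,0],-0.07,20],
    [[0,0,0],-0.07,20],
    [[0,0,0],-0.07,20],
    [[0,0,0],-0.07,20],
    [[0,0,0],-0.07,20],
    [[0,0,0],-0.07,20],
    [[0,0,0],-0.07,20],
  ],
)

```text
time_s: 18.52
eef_pos: [0.3896, 0.2291, 0.0548]
eef_rot: [0.001, -0.171, 0.985, -0.0]
wrist_force: [0.1, -0.4, -2.4]
opening: 0.314
grasp_force: 59.3
```

```bash
python3 -c "
import p
print(p.cur_in())
p.plan(*p.rack(-244,-24),54,29.2)"
```

```text
[-260.3  -47.8   54.8]
t18.52 pos [389.6 229.1  54.8] toolyaw 19.71 F [ 0.1 -0.4 -2.4] op 26.8 gf 59.3
 -> turn -0.166  shift tool [-16.3 23.8 0.8] toolx dir -151.0 q6 est -86
```

servo_tool(
  commands=[
    [[0,0,0],-0.056,20],
    [[0,0,0],-0.055,20],
    [[0,0,0],-0.055,20],
    [[-4,6,0],0,20],
    [[-4,6,0],0,20],
    [[-4,6,0],0,20],
    [[-4.3,5.8,0],0,20],
    [[0,0,0],0,20],
    [[0,0,0],0,20],
  ],
)

```text
time_s: 19.65
eef_pos: [0.391, 0.258, 0.0545]
eef_rot: [-0.0, -0.251, 0.968, -0.0]
wrist_force: [0.9, 0.4, -3.4]
opening: 0.312
grasp_force: 59.4
```

```bash
python3 -c "
from look import *
import p
c=cases()
print(p.cur_in())
p.plan(*p.rack(-134,-24),50,29.2)
cv2.imwrite('pics/b1c.png',cv2.resize(c['color'][170:290,140:300,::-1],(800,600)))"
```

```text
px [212. 211.] 586 z 80.9 rack xy [-60.  -45.4] len [120.8  29.1] yaw 30.2
px [186. 225.] 1751 z 80.7 rack xy [-57.6  28.3] len [120.9  92.3] yaw 28.1
[-245.1  -23.4   54.5]
t19.70 pos [391.  257.8  54.5] toolyaw 29.12 F [ 0.1  1.1 -3.3] op 26.9 gf 59.4
 -> turn -0.001  shift tool [-111.1 -0.6 4.5] toolx dir -151.0 q6 est -87
```

View pics/b1c.png

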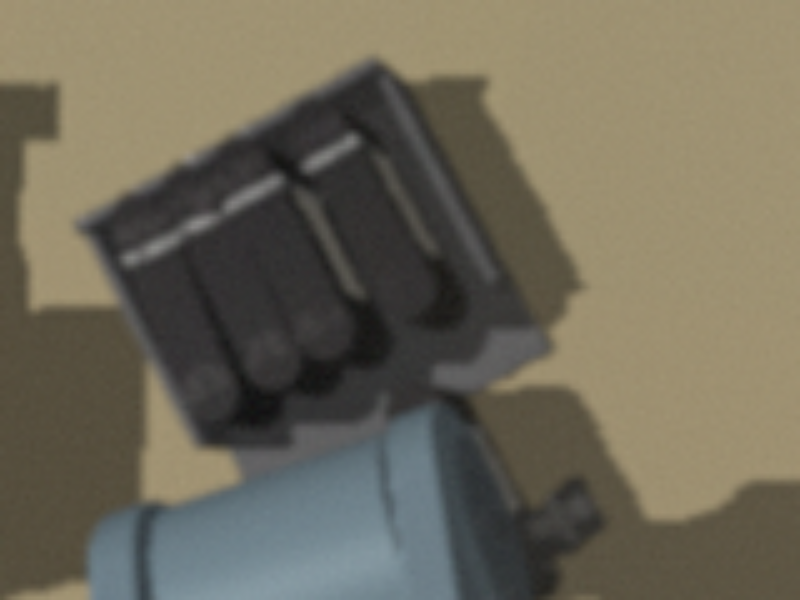

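Crop: the new case at (265,330) is home beside mid and left. The remaining gap is at (330,240), and I advance into it.

servo_tool(
  commands=[
    [[-6,-0.6,2],0,20],
    [[-6,0,2.5],0,20],
    [[-6,0,0],0,20],
    [[-6,0,0],0,20],
    [[-6,0,0],0,20],
    [[-5,0,0],0,20],
    [[-5,0,0],0,20],
    [[-5,0,0],0,20],
    [[-5,0,0],0,20],
    [[-5,0,0],0,20],
    [[-5,0,0],0,20],
    [[0,0,0],0,20],
  ],
)

```text
time_s: 21.2
eef_pos: [0.4444, 0.2868, 0.05]
eef_rot: [0.0, -0.251, 0.968, 0.0]
wrist_force: [0.6, -1.4, -4.1]
opening: 0.312
grasp_force: 59.2
```

```bash
python3 -c "
from look import *
import p
c=cases()
print(p.cur_in())
p.plan(*p.rack(-134,-24),50,29.2)"
```

```text
px [213. 209.] 560 z 80.8 rack xy [-58.4 -49.5] len [120.   28.4] yaw 34.5
px [182. 216.] 987 z 80.8 rack xy [-33.6  27.2] len [86.4 76. ] yaw -66.8
[-184.4  -24.1   50.1]
t21.25 pos [444.3 286.8  50.1] toolyaw 29.11 F [ 0.9 -1.  -4.4] op 26.5 gf 59.2
 -> turn -0.002  shift tool [-50.4 0.1 0.1] toolx dir -151.0 q6 est -87
```

Wedging nicely, with the right case yawing aside about 4° and still home. Continue.

servo_tool(
  commands=[
    [[-5,0,0],0,20],
    [[-5,0,0],0,20],
    [[-5,0,0],0,20],
    [[-5,0,0],0,20],
    [[-5,0,0],0,20],
    [[-5,0,0],0,20],
    [[-5,0,0],0,20],
    [[-5,0,0],0,20],
    [[-5,0,0],0,20],
    [[-3.5,0,0],0,20],
    [[0,0,0],0,20],
  ],
)

```text
time_s: 22.62
eef_pos: [0.4861, 0.3099, 0.0498]
eef_rot: [-0.001, -0.251, 0.968, -0.0]
wrist_force: [-1.3, -5.0, -3.1]
opening: 0.313
grasp_force: 59.4
```

```bash
python3 -c "
from look import *
import p
c=cases()
print(p.cur_in(),ctrl.get_obs()['wrist_force'])"
```

```text
px [215. 208.] 483 z 80.9 rack xy [-54.6 -54.4] len [114.8  28.5] yaw 38.2
[-136.5  -24.4   49.8] [-0.95110549 -4.65600215 -2.7107726 ]
```

servo_tool(
  commands=[
    [[0,0,0],0,45],
    [[0,0,0],0,45],
    [[0,0,0],0,45],
    [[0,0,0],0,45],
    [[15,0,0],0,45],
    [[20,0,0],0,45],
    [[15,0,0],0,0],
    [[0,0,0],0,0],
    [[0,0,0],0,0],
    [[0,0,3],0,0],
    [[0,0,0],0,0],
    [[0,0,0],0,0],
  ],
)

```text
time_s: 24.18
eef_pos: [0.4426, 0.2859, 0.0469]
eef_rot: [-0.0, -0.251, 0.968, -0.0]
wrist_force: [-0.1, 0.6, 1.1]
opening: 0.003
grasp_force: 0.0
```

```bash
python3 -c "
from look import *
import p
c=cases()
print(p.cur_in())
p.plan(*p.rack(-134,-24),47,29.2)
cv2.imwrite('pics/b2c.png',cv2.resize(c['color'][170:290,140:300,::-1],(800,600)))"
```

```text
px [194. 214.] 1783 z 80.8 rack xy [-56.9   0.6] len [148.9 124.4] yaw -58.9
[-186.3  -24.    47. ]
t24.23 pos [442.6 285.9  47. ] toolyaw 29.12 F [-0.3 -0.1  0. ] op -0.4 gf 0.0
 -> turn -0.001  shift tool [-52.3 0.0 0.0] toolx dir -151.0 q6 est -87
```

View pics/b2c.png

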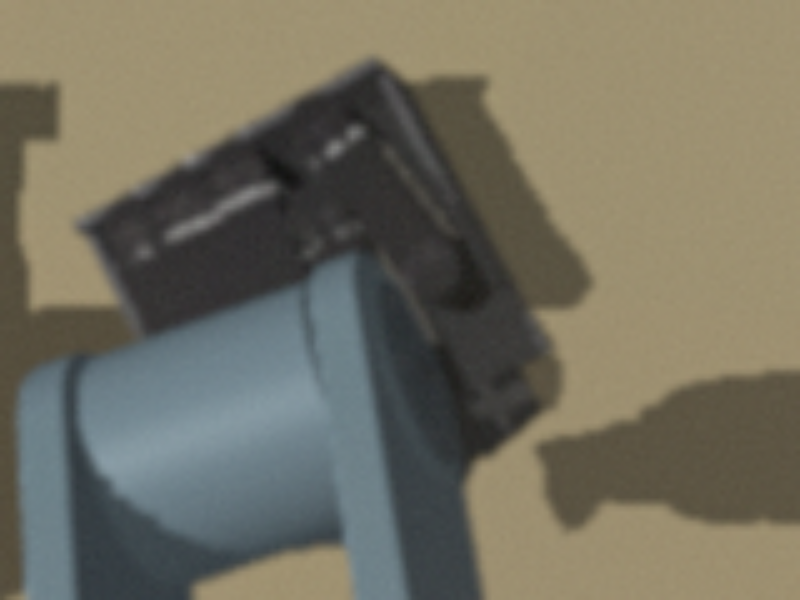

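Crop: the second case at (335,240) is wedged in, and the right case is slightly yawed. I push it home.

servo_tool(
  commands=[
    [[-8,0,0],0,0],
    [[-8,0,0],0,0],
    [[-6,0,0],0,0],
    [[-5,0,0],0,0],
    [[-5,0,0],0,0],
    [[-5,0,0],0,0],
    [[-5,0,0],0,0],
    [[-4,0,0],0,0],
    [[-4,0,0],0,0],
    [[-3,0,0],0,0],
    [[-1,0,0],0,0],
    [[-1,0,0],0,0],
  ],
)

```text
time_s: 25.72
eef_pos: [0.4903, 0.3126, 0.0468]
eef_rot: [-0.0, -0.251, 0.968, -0.0]
wrist_force: [-3.5, -1.5, -0.4]
opening: -0.002
grasp_force: 2.0
```

servo_tool(
  commands=[
    [[-1,0,0],0,0],
    [[-1,0,0],0,0],
  ],
)

```text
time_s: 25.98
eef_pos: [0.4922, 0.3136, 0.0471]
eef_rot: [-0.0, -0.251, 0.968, -0.0]
wrist_force: [-5.0, -2.4, -0.2]
opening: -0.0
grasp_force: 2.8
```

```bash
python3 -c "
from look import *
import p
print(p.cur_in())
c=cases()"
```

```text
[-129.5  -24.1   47.1]
px [216. 205.] 504 z 80.8 rack xy [-55.3 -59.7] len [116.6  28.5] yaw 36.3
```

servo_tool(
  commands=[
    [[-1,0,0],0,0],
    [[0,0,0],0,0],
  ],
)

```text
time_s: 26.28
eef_pos: [0.4921, 0.3136, 0.0466]
eef_rot: [-0.001, -0.251, 0.968, -0.0]
wrist_force: [-6.0, -3.2, 0.7]
opening: 0.001
grasp_force: 3.4
```

servo_tool(
  commands=[
    [[20,0,0],0,0],
    [[40,0,0],0,0],
    [[0,0,-40],0,0],
    [[0,0,-40],0,30],
    [[0,-50,0],0,60],
    [[0,-50,0],0,60],
    [[0,-50,0],0,60],
    [[0,0,0],0,60],
  ],
)

```text
time_s: 27.28
eef_pos: [0.5172, 0.1512, 0.1283]
eef_rot: [0.002, -0.249, 0.968, -0.001]
wrist_force: [0.4, 0.3, 0.4]
opening: 0.705
grasp_force: 0.0
```

```bash
python3 -c "
from look import *
c=cases();mods(c)
cv2.imwrite('pics/b3c.png',cv2.resize(c['color'][160:280,140:300,::-1],(800,600)))"
```

```text
px [189. 221.] 2406 z 80.8 rack xy [-57.6   6.3] len [151.4 121. ] yaw -61.1
[375. 180.] 578 z 0.0488 rect [648. -65.  99.  37.   2.]
[330. 181.] 591 z 0.0489 rect [643.2  45.7 101.   37.9  -3.6]
```

View pics/b3c.png

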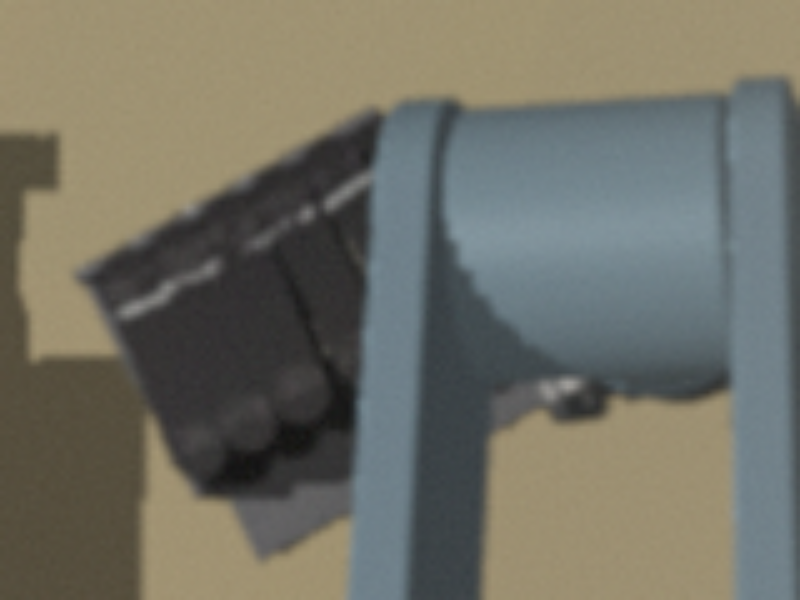

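Crop: cases are in line with one band line and the right one is partly hidden. I'll recheck it later. Now the modules.

```bash
python3 -c "
import p
from look import *
c=grab('scene');W=cloud(c);hsv=cv2.cvtColor(c['color'],cv2.COLOR_RGB2HSV)
blobs(c,(hsv[...,1]<60)&(hsv[...,2]>150)&(W[...,0]<.72)&(W[...,1]>-.16),W,.043,.053,300)
p.plan(487,-22,40,21.8)"
```

```text
[358. 284.] 524 z 0.0477 rect [642.2  45.  105.3  41.4  -3.2]
[324. 310.] 622 z 0.0477 rect [ 6.485e+02 -6.690e+01  1.004e+02  4.020e+01  3.000e-01]
t27.38 pos [514.8 153.7 127.7] toolyaw 29.02 F [-0.3  1.2 -0.6] op 60.0 gf 0.0
 -> turn 0.126  shift tool [91.1 -152.8 87.7] toolx dir -158.0 q6 est -114
```

```bash
python3 -c "
from look import *
for n in('top','scene'):
  c=grab(n);W=cloud(c);hsv=cv2.cvtColor(c['color'],cv2.COLOR_RGB2HSV)
  blobs(c,(hsv[...,1]<80)&(hsv[...,2]>60)&(W[...,0]<.72)&(W[...,1]>-.16)&(W[...,1]<.1),W,.043,.053,100)
  if n=='scene':cv2.imwrite('pics/c1.png',cv2.resize(c['color'][160:400,200:520,::-1],(800,600)))"
```

```text
[375. 178.] 584 z 0.0488 rect [649.8 -65.6 100.2  38.5   1. ]
[330. 182.] 603 z 0.0488 rect [642.7  45.4 100.2  38.2  -3.8]
[357. 245.] 627 z 0.0487 rect [486.9 -21.8 100.2  38.1  22.2]
[291. 265.] 474 z 0.0477 rect [486.7 -22.3  99.9  42.2  23.2]
[358. 284.] 543 z 0.0475 rect [642.8  45.  102.2  39.8  -3.7]
[325. 317.] 676 z 0.0475 rect [664.3 -78.4 102.3  40.1   1.7]
```

View pics/c1.png

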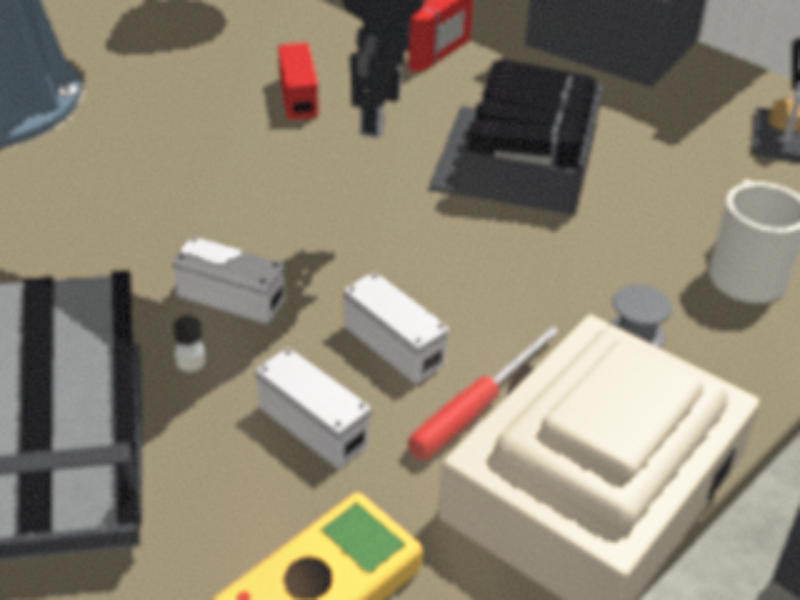

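Crop: module at (230,280) is just shaded. The one at (310,405) is being knocked aside right now, so I'll remeasure it later. The rack shows five upright cases.

servo_tool(
  commands=[
    [[0,0,0],0.063,60],
    [[0,0,0],0.063,60],
    [[22,-38,0],0,60],
    [[23,-38,0],0,60],
    [[23,-38,0],0,60],
    [[23,-38,10],0,60],
    [[0,0,20],0,60],
    [[0,0,0],0,60],
  ],
)

```text
time_s: 28.48
eef_pos: [0.4847, -0.0201, 0.0959]
eef_rot: [-0.001, -0.19, 0.982, 0.001]
wrist_force: [-0.7, -0.7, 0.9]
opening: 0.702
grasp_force: 0.0
```

```bash
python3 -c "
import p
p.plan(486.9,-22,40,22)"
```

```text
t28.48 pos [484.7 -20.1  95.9] toolyaw 21.93 F [-0.7 -0.7  0.9] op 60.0 gf 0.0
 -> turn -0.001  shift tool [-1.3 -2.6 55.9] toolx dir -158.0 q6 est -115
```

servo_tool(
  commands=[
    [[-1.3,-2.6,20],0,60],
    [[0,0,20],0,60],
    [[0,0,15.9],0,60],
    [[0,0,0],0,60],
    [[0,0,0],0,25],
    [[0,0,0],0,25],
    [[0,0,0],0,25],
    [[0,0,0],0,25],
    [[0,0,-20],0,25],
    [[0,0,-30],0,25],
    [[0,0,-30],0,25],
    [[0,0,-30],0,25],
    [[0,0,-10],0,25],
    [[0,0,0],0,25],
  ],
)

```text
time_s: 30.22
eef_pos: [0.4884, -0.0231, 0.1613]
eef_rot: [0.0, -0.19, 0.982, -0.0]
wrist_force: [0.2, 1.0, 0.3]
opening: 0.291
grasp_force: 0.0
```

```bash
python3 -c "
import p
p.plan(*p.deck(-170,-76)[:2],140,-36.4);print(p.deck(-170,-76))"
```

```text
t30.23 pos [488.4 -23.1 161.3] toolyaw 21.89 F [0.2 1.  0.3] op 24.9 gf 0.0
 -> turn 1.017  shift tool [-123.5 -282.7 21.3] toolx dir 144.0 q6 est -91
(np.float64(420.02727712119827), np.float64(-323.95841536985336), np.float64(70.53288904374105))
```

Nothing is held. Look where the module is.

```bash
python3 -c "
from look import *
for n in('top','scene'):
  c=grab(n);W=cloud(c);hsv=cv2.cvtColor(c['color'],cv2.COLOR_RGB2HSV)
  blobs(c,(hsv[...,1]<80)&(hsv[...,2]>60)&(W[...,0]<.72)&(W[...,1]>-.18)&(W[...,1]<.1),W,.03,.06,80)
  if n=='scene':cv2.imwrite('pics/c2.png',cv2.resize(c['color'][160:400,200:520,::-1],(800,600)))"
```

```text
[386. 168.] 540 z 0.0488 rect [679.1 -94.8  81.3  39.1   2.3]
[330. 182.] 632 z 0.0488 rect [642.6  45.6 100.4  38.6  -3.9]
[361. 258.] 194 z 0.0485 rect [462.5 -31.9  47.8  38.   22.7]
[191. 198.] 568 z 0.0444 rect [ 46.2 -43.1 185.2  69.8  45.3]
[291. 267.] 650 z 0.0468 rect [487.1 -22.1 103.   42.9  21.3]
[358. 286.] 723 z 0.047 rect [642.7  45.2 102.5  41.1  -3.8]
[322. 326.] 680 z 0.0472 rect [679.1 -97.5  82.1  40.2   1.2]
```

View pics/c2.png

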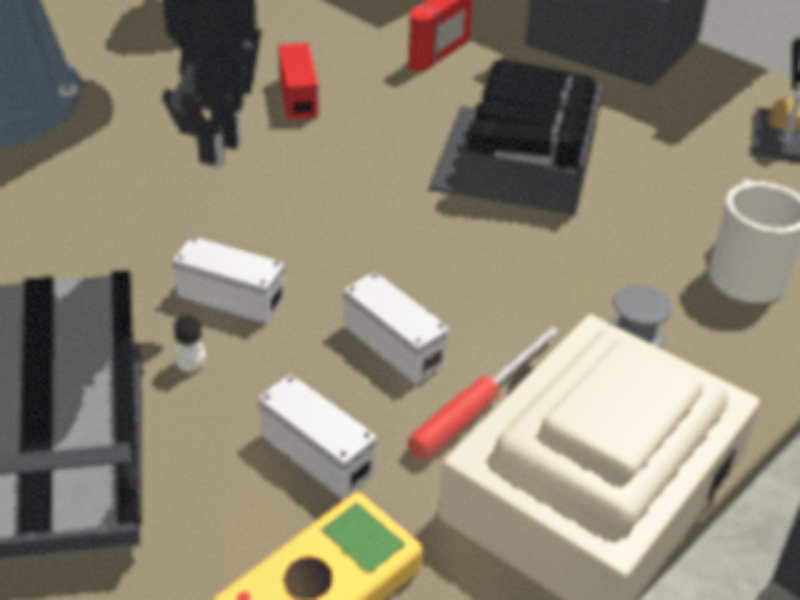

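Crop: the module at (230,275) stands unmoved and the grip slackened. The knocked one is now at (315,435). Retry.

servo_tool(
  commands=[
    [[0.9,1.5,0],0,60],
    [[0,0,20],0,60],
    [[0,0,25],0,60],
    [[0,0,25],0,60],
    [[0,0,25],0,60],
    [[0,0,16],0,60],
    [[0,0,12],0,60],
    [[0,0,0],0,60],
    [[0,0,0],0,20],
    [[0,0,0],0,20],
    [[0,0,0],0,20],
    [[0,0,0],0,20],
    [[0,0,0],0,20],
  ],
)

```text
time_s: 31.95
eef_pos: [0.4868, -0.022, 0.0383]
eef_rot: [0.0, -0.19, 0.982, -0.0]
wrist_force: [-0.4, -0.0, 0.2]
opening: 0.235
grasp_force: 0.0
```

```bash
python3 -c "
from look import *
print(ctrl.get_obs())
for n in('top','scene'):
  c=grab(n);W=cloud(c);hsv=cv2.cvtColor(c['color'],cv2.COLOR_RGB2HSV)
  blobs(c,(hsv[...,1]<80)&(hsv[...,2]>60)&(W[...,0]<.74)&(W[...,0]>.3)&(W[...,1]>-.18)&(W[...,1]<.1),W,.03,.06,60)
  if n=='scene':cv2.imwrite('pics/c3.png',cv2.resize(c['color'][160:400,200:520,::-1],(800,600)))"
```

```text
{'time_s': 31.95, 'q': array([-2.89234398e-01,  2.42124684e-01,  1.95218970e+00, -1.30994556e-05,
        9.47110318e-01, -2.24224337e+00]), 'dq': array([0.00076108, 0.0009142 , 0.00140689, 0.00083808, 0.00018774,
       0.00143188]), 'joint_efforts': array([ 1.55190446e-03, -3.91943157e+01, -2.67514819e+01, -2.62615695e-04,
       -1.57855149e-03, -3.62707283e-05]), 'eef_pos': array([ 0.48683945, -0.02197179,  0.03829274]), 'eef_rot': array([ 7.20182973e-05, -1.89948949e-01,  9.81793965e-01, -4.35200944e-05]), 'wrist_force': array([-0.41340526, -0.01570582,  0.16523319]), 'torque': array([ 0.0423442 , -0.00993964, -0.02292802]), 'grasp_force': 0.0, 'opening': 0.23500180971897414}
[386. 164.] 651 z 0.0487 rect [688.6 -94.3 100.6  38.9   1.4]
[330. 182.] 633 z 0.0488 rect [642.9  45.5 101.   38.6  -3.9]
[362. 261.] 110 z 0.0486 rect [452.8 -35.7  37.9  26.6 -68.3]
[292. 268.] 562 z 0.0467 rect [487.1 -24.1 102.8  43.3  24.5]
[358. 286.] 722 z 0.0471 rect [642.8  45.2 103.   42.2  -3.1]
[327. 330.] 914 z 0.047 rect [688.3 -97.3 101.2  39.9   1.7]
```

View pics/c3.png

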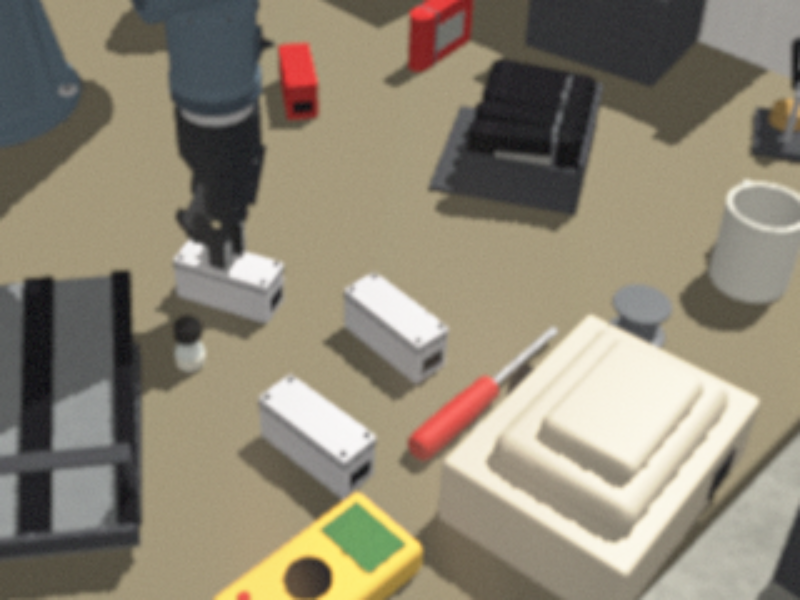

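```bash
python3 -c "
from look import *
c=grab('scene');W=cloud(c)*1000;hsv=cv2.cvtColor(c['color'],cv2.COLOR_RGB2HSV)
m=(hsv[...,2]<110)&(abs(W[...,0]-487)<70)&(abs(W[...,1]+22)<70)&(W[...,2]>20)
for z in range(20,180,8):
  q=m&(W[...,2]>=z)&(W[...,2]<z+8)
  if q.sum(): print(z,q.sum(),np.round(W[q].mean(0),0),np.round(W[q].min(0)),np.round(W[q].max(0)))
"
```

```text
20 7 [534.  -5.  23.] [532. -12.  21.] [537.   2.  25.]
44 3 [484. -11.  51.] [481. -13.  51.] [488.  -9.  51.]
52 17 [492. -22.  58.] [482. -44.  55.] [501.  -6.  60.]
60 29 [494. -27.  64.] [486. -48.  61.] [503.  -6.  68.]
68 34 [493. -29.  72.] [482. -47.  68.] [502.  -8.  76.]
76 30 [494. -29.  79.] [484. -46.  76.] [503.  -8.  84.]
84 24 [493. -18.  87.] [483. -39.  84.] [507.  -5.  92.]
92 33 [497. -22.  97.] [481. -58.  92.] [514.  16. 100.]
100 60 [498. -28. 103.] [481. -67. 100.] [516.  21. 108.]
108 53 [499. -28. 113.] [480. -72. 108.] [517.  26. 116.]
116 93 [498. -28. 120.] [475. -75. 116.] [518.  34. 124.]
124 73 [500. -27. 128.] [474. -79. 124.] [520.  32. 132.]
132 79 [501. -31. 136.] [472. -84. 132.] [521.  37. 140.]
140 99 [506. -47. 144.] [474. -85. 140.] [522.  39. 148.]
148 106 [506. -48. 151.] [494. -84. 148.] [520.   0. 156.]
156 73 [504. -46. 160.] [492. -64. 156.] [512.  -5. 164.]
164 38 [505. -51. 168.] [492. -61. 164.] [511. -32. 172.]
172 36 [506. -51. 177.] [487. -60. 173.] [523. -21. 180.]
```

```bash
python3 -c "
from look import *
c=dict(np.load('/tmp/scene0.npz'))
W=cloud(c)*1000
m=(abs(W[...,0]-252)<70)&(abs(W[...,1]-517)<70)&(W[...,2]>60)&(W[...,2]<330)
for z in range(60,330,10):
  q=m&(W[...,2]>=z)&(W[...,2]<z+10)
  if q.sum(): print(z,q.sum(),np.round(W[q].min(0)),np.round(W[q].max(0)))
"
```

```text
60 19 [314. 483.  61.] [322. 535.  70.]
70 124 [290. 448.  70.] [322. 540.  79.]
240 13 [228. 470. 244.] [283. 558. 250.]
250 39 [226. 464. 250.] [285. 565. 260.]
260 42 [218. 461. 260.] [286. 569. 270.]
270 47 [220. 461. 270.] [286. 568. 280.]
280 41 [223. 461. 280.] [289. 576. 290.]
290 99 [210. 447. 290.] [298. 577. 300.]
300 123 [211. 447. 300.] [298. 580. 310.]
310 144 [207. 448. 310.] [295. 579. 320.]
320 120 [212. 449. 320.] [295. 575. 330.]
```

The cameras show the fingertips about 12 mm above the reported TCP when shut and 25 mm above when open, the same at the start. The true tip height is therefore about 34 mm higher than the interface text says. I plan by the measured offset and regrasp lower.

servo_tool(
  commands=[
    [[0,0,-20],0,60],
    [[0,0,-10],0,60],
    [[0,0,0],0,60],
    [[0,0,0],0,60],
    [[0,0,15],0,60],
    [[0,0,20],0,60],
    [[0,0,16],0,60],
    [[0,0,10],0,60],
    [[0,0,5],0,60],
    [[0,0,0],0,20],
    [[0,0,0],0,20],
    [[0,0,0],0,20],
    [[0,0,0],0,20],
    [[0,0,0],0,20],
  ],
)

```text
time_s: 33.85
eef_pos: [0.487, -0.022, 0.0025]
eef_rot: [0.0, -0.19, 0.982, -0.0]
wrist_force: [-0.7, -0.1, 0.6]
opening: 0.438
grasp_force: 61.4
```

Held at 37.4 mm, 61 N. Lift, turn and carry to the right lane.

servo_tool(
  commands=[
    [[0,0,-15],0,20],
    [[0,0,-25],0,20],
    [[0,0,-25],0,20],
    [[0,0,-25],0,20],
    [[0,0,-25],0.1,20],
    [[0,0,0],0.13,20],
    [[0,0,0],0.13,20],
    [[0,0,0],0.13,20],
    [[0,0,0],0.13,20],
    [[0,0,0],0.13,20],
    [[0,0,0],0.13,20],
    [[0,0,0],0.13,20],
    [[0,0,0],0,20],
  ],
)

```text
time_s: 35.48
eef_pos: [0.4866, -0.0219, 0.1176]
eef_rot: [0.0, 0.308, 0.951, -0.0]
wrist_force: [-0.1, -0.1, -4.3]
opening: 0.438
grasp_force: 61.0
```

```bash
python3 -c "
import p
p.plan(*p.deck(-170,-76,27)[:2],117,-36.4)"
```

```text
t35.48 pos [486.6 -21.9 117.6] toolyaw -35.9 F [-0.1 -0.1 -4.3] op 37.4 gf 61.0
 -> turn 0.009  shift tool [-134.0 -282.6 0.6] toolx dir 144.0 q6 est -91
```

servo_tool(
  commands=[
    [[-10,-21,0],0.009,20],
    [[-18,-38,0],0,20],
    [[-18,-38,0],0,20],
    [[-18,-38,0],0,20],
    [[-18,-38,0],0,20],
    [[-18,-38,0],0,20],
    [[-18,-38,0],0,20],
    [[-16,-33.6,0],0,20],
    [[0,0,0],0,20],
    [[0,0,0],0,20],
    [[0,0,10],0,20],
    [[0,0,12],0,20],
    [[0,0,0],0,20],
  ],
)

```text
time_s: 37.1
eef_pos: [0.426, -0.3272, 0.0934]
eef_rot: [-0.002, 0.313, 0.95, 0.001]
wrist_force: [-0.2, 0.2, -3.9]
opening: 0.434
grasp_force: 61.5
```

```bash
python3 -c "
import p
p.plan(*p.deck(-170,-76,27)[:2],87,-36.4)
from look import *
c=grab('scene');cv2.imwrite('pics/d1.png',cv2.resize(c['color'][200:400,80:320,::-1],(720,600)))"
```

```text
t37.10 pos [ 426.  -327.2   93.4] toolyaw -36.43 F [-0.2  0.2 -3.9] op 37.1 gf 61.5
 -> turn -0.000  shift tool [-1.6 -0.9 6.4] toolx dir 144.0 q6 est -91
```

View pics/d1.png

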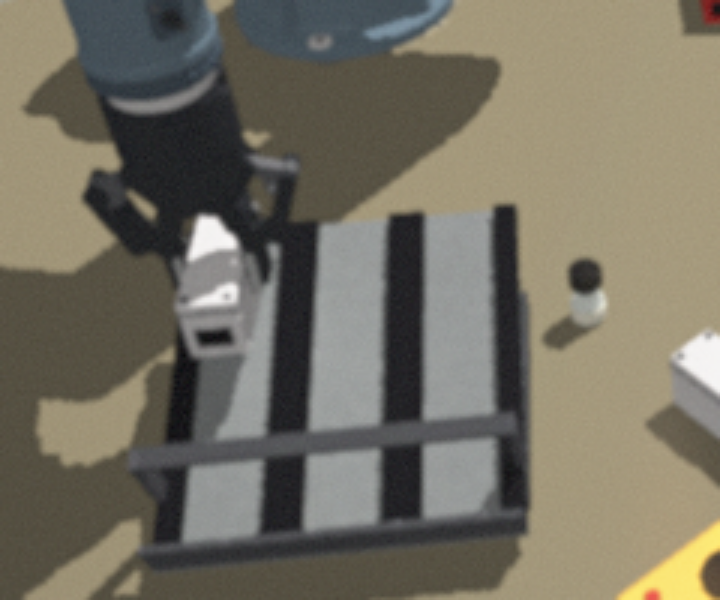

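Crop: the module is held over the near-left lane (the right lane), in line with it. I press down gently. (One picture left, so numeric checks from here.)

servo_tool(
  commands=[
    [[-1.6,-0.9,4],0,20],
    [[0,0,4],0,20],
    [[0,0,3],0,20],
    [[0,0,0],0,20],
  ],
)

```text
time_s: 37.65
eef_pos: [0.4278, -0.331, 0.085]
eef_rot: [0.0, 0.313, 0.95, -0.0]
wrist_force: [0.2, 2.0, 2.1]
opening: 0.438
grasp_force: 62.6
```

servo_tool(
  commands=[
    [[0,0,2],0,20],
    [[0,0,2],0,20],
    [[0,0,0],0,20],
  ],
)

```text
time_s: 38.02
eef_pos: [0.4292, -0.3322, 0.0823]
eef_rot: [0.002, 0.313, 0.95, -0.001]
wrist_force: [2.8, -0.7, 7.0]
opening: 0.43
grasp_force: 63.5
```

servo_tool(
  commands=[
    [[0,0,2],0,20],
    [[0,0,2],0,20],
    [[0,0,0],0,20],
  ],
)

```text
time_s: 38.4
eef_pos: [0.4305, -0.3332, 0.0793]
eef_rot: [0.004, 0.313, 0.95, -0.002]
wrist_force: [4.9, -0.5, 9.9]
opening: 0.434
grasp_force: 64.5
```

servo_tool(
  commands=[
    [[0,0,2],0,20],
    [[0,0,2],0,20],
    [[0,0,0],0,20],
  ],
)

```text
time_s: 38.78
eef_pos: [0.4318, -0.3342, 0.0761]
eef_rot: [0.006, 0.313, 0.95, -0.002]
wrist_force: [8.1, -1.7, 10.3]
opening: 0.436
grasp_force: 65.3
```

```bash
cat >> look.py <<'E'
def deckmods(c=None,n='scene'):
    "points above deck in deck frame: per-lane module top"
    c=c or grab(n);W=cloud(c)*1000;hsv=cv2.cvtColor(c['color'],cv2.COLOR_RGB2HSV)
    q=(W[...,:2]-DO);ch,s=np.cos(DA),np.sin(DA);X=q[...,0]*ch+q[...,1]*s;Y=-q[...,0]*s+q[...,1]*ch;Z=W[...,2]-18
    c8,s8=np.cos(np.radians(18)),np.sin(np.radians(18));xd=X*c8-Z*s8;zd=X*s8+Z*c8
    wh=(hsv[...,1]<70)&(hsv[...,2]>70)
    for y0 in(-76,0,76):
        m=wh&(abs(Y-y0)<35)&(xd>-320)&(xd<20)&(zd>38)&(zd<95)
        if m.sum()<60: print('lane',y0,'none',m.sum());continue
        x,y,z=xd[m],Y[m],zd[m];k=abs(z-np.median(z))<15
        A=np.c_[x,y,np.ones_like(x)][k];co=np.linalg.lstsq(A,z[k],rcond=None)[0]
        r=rect(np.c_[x,y][k]/1000)
        print('lane',y0,n,m.sum(),'ztop med %.1f tiltx %.1fdeg'%(np.median(z),np.degrees(np.arctan(co[0]))),'rect',r,'x range',np.round(np.percentile(x[k],[1,99]),1))
E
python3 -c "
from look import *
deckmods();deckmods(n='top')"
```

```text
lane -76 scene 1119 ztop med 58.0 tiltx 5.3deg rect [-127.4  -76.1  180.8   69.4    0.2] x range [-198.1  -38.2]
lane 0 scene 289 ztop med 65.0 tiltx -2.5deg rect [-99.8   1.1 126.9  69.8  -1. ] x range [-51.4 -36.6]
lane 76 scene 287 ztop med 65.0 tiltx -1.0deg rect [-43.7  76.6  68.7  16.  -89.7] x range [-51.3 -36.7]
lane -76 top 448 ztop med 55.2 tiltx 6.1deg rect [-123.8  -61.4  189.6   66.   -10.1] x range [-219.8  -37.4]
lane 0 top 163 ztop med 66.4 tiltx -1.9deg rect [-43.8   0.1  69.3  16.8  89.7] x range [-52.  -36.1]
lane 76 top 172 ztop med 66.8 tiltx -2.2deg rect [-43.9  75.8  69.1  17.4 -89.6] x range [-52.  -35.3]
```

Rail reads x = −51..−37 in my deck frame (should be −50..−36), so the frame is good to 1 mm. Finish the press and release.

servo_tool(
  commands=[
    [[0,0,2],0,20],
    [[0,0,1.5],0,20],
    [[0,0,0],0,20],
    [[0,0,0],0,50],
    [[0,0,0],0,60],
    [[0,0,0],0,60],
    [[0,0,0],0,60],
  ],
)

```text
time_s: 39.75
eef_pos: [0.4272, -0.3303, 0.0683]
eef_rot: [-0.0, 0.313, 0.95, 0.0]
wrist_force: [-0.5, -0.1, -0.1]
opening: 0.702
grasp_force: 0.0
```

servo_tool(
  commands=[
    [[0,0,-30],0,60],
    [[0,0,-30],0,60],
    [[40,0,-10],0,30],
    [[40,0,0],0,0],
    [[40,0,0],0,0],
    [[0,0,0],0,0],
    [[0,0,0],0,0],
    [[0,0,0],0,0],
  ],
)

```text
time_s: 40.75
eef_pos: [0.3316, -0.26, 0.139]
eef_rot: [0.0, 0.313, 0.95, -0.0]
wrist_force: [0.3, -0.1, -0.4]
opening: 0.0
grasp_force: 0.0
```

```bash
sed -i 's/(xd<20)/(xd<20)\&((zd<58)|(xd<-70))\&(zd<58)/' look.py; python3 -c "
from look import *
import p
deckmods();deckmods(n='top');print(p.cur_in('deck'))"
```

```text
lane -76 scene 930 ztop med 47.2 tiltx -1.4deg rect [-203.1  -77.4  186.1   38.7    0.7] x range [-293.3 -111.6]
lane 0 none 0
lane 76 none 0
lane -76 top 719 ztop med 48.0 tiltx 0.3deg rect [-175.4  -74.5  274.9   45.6   -4.9] x range [-291.1 -114.6]
lane 0 none 0
lane 76 none 0
[-271.1  -76.9  138.7]
```

The module lies flat in the right lane (top at 48 mm), x −213..−113. Position behind it and push.

servo_tool(
  commands=[
    [[-20,0.9,0],0,0],
    [[-32,0,10],0,0],
    [[0,0,20],0,0],
    [[0,0,15],0,0],
    [[0,0,4.7],0,0],
    [[0,0,0],0,0],
  ],
)

```text
time_s: 41.6
eef_pos: [0.3732, -0.2892, 0.0889]
eef_rot: [-0.0, 0.313, 0.95, 0.0]
wrist_force: [-0.4, 0.1, 0.5]
opening: 0.004
grasp_force: 0.0
```

```bash
python3 -c "
from look import *
import p
print(p.cur_in('deck'),ctrl.get_obs()['wrist_force'])"
```

```text
[-220.   -75.9   88.9] [-0.43121603  0.09939871  0.48015826]
```

servo_tool(
  commands=[
    [[-6,0,2],0,0],
    [[-8,0,2.6],0,0],
    [[-8,0,2.6],0,0],
    [[-8,0,2.6],0,0],
    [[-8,0,2.6],0,0],
    [[-8,0,2.6],0,0],
    [[-8,0,2.6],0,0],
    [[-8,0,2.6],0,0],
    [[-8,0,2.6],0,0],
    [[-8,0,2.6],0,0],
    [[-8,0,2.6],0,0],
    [[-8,0,2.6],0,0],
    [[-8,0,2.6],0,0],
    [[-6,0,2],0,0],
    [[-4,0,1.3],0,0],
    [[0,0,0],0,0],
  ],
)

```text
time_s: 43.6
eef_pos: [0.4636, -0.3562, 0.0523]
eef_rot: [0.0, 0.313, 0.95, -0.0]
wrist_force: [-0.0, -0.3, -0.9]
opening: 0.005
grasp_force: 0.0
```

```bash
python3 -c "
from look import *
import p
print(p.cur_in('deck'),ctrl.get_obs()['wrist_force']);deckmods();deckmods(n='top')"
```

```text
[-107.5  -76.1   52.3] [-0.02105484 -0.32205361 -0.92191993]
lane -76 scene 987 ztop med 47.4 tiltx 0.4deg rect [-67.1 -76.3 122.8  39.9  -0.5] x range [-118.    -6.8]
lane 0 none 0
lane 76 none 0
lane -76 top 281 ztop med 48.4 tiltx -1.0deg rect [-75.4 -69.5 144.   37.8  -5.6] x range [-142.7   -6.6]
lane 0 none 0
lane 76 none 1
```

servo_tool(
  commands=[
    [[-3,0,1],0,0],
    [[-2,0,0.6],0,0],
    [[-1,0,0.3],0,0],
    [[0,0,0],0,0],
  ],
)

```text
time_s: 44.2
eef_pos: [0.4679, -0.3593, 0.0505]
eef_rot: [-0.0, 0.313, 0.95, 0.0]
wrist_force: [-2.2, 1.9, 1.5]
opening: -0.001
grasp_force: 1.5
```

servo_tool(
  commands=[
    [[-1,0,0.3],0,0],
    [[-1,0,0.3],0,0],
    [[0,0,0],0,0],
  ],
)

```text
time_s: 44.58
eef_pos: [0.4681, -0.3595, 0.0503]
eef_rot: [-0.002, 0.313, 0.95, 0.001]
wrist_force: [-9.8, 6.3, 10.1]
opening: -0.001
grasp_force: 7.4
```

At the stop (12 N, no travel). Back off and fetch the next one.

servo_tool(
  commands=[
    [[20,0,-8],0,0],
    [[20,0,-40],0,0],
    [[0,0,-50],0,60],
    [[0,0,-10],0,60],
    [[0,0,0],-0.13,60],
    [[0,0,0],-0.13,60],
    [[0,0,0],-0.13,60],
    [[0,0,0],-0.13,60],
    [[0,0,0],-0.13,60],
  ],
)

```text
time_s: 45.7
eef_pos: [0.4377, -0.3369, 0.1572]
eef_rot: [-0.0, -0.009, 1.0, 0.0]
wrist_force: [0.0, -0.1, -0.2]
opening: 0.703
grasp_force: 0.0
```

```bash
python3 -c "
from look import *
import p
deckmods()
for n in('top','scene'):
  c=grab(n);W=cloud(c);hsv=cv2.cvtColor(c['color'],cv2.COLOR_RGB2HSV)
  blobs(c,(hsv[...,1]<80)&(hsv[...,2]>60)&(W[...,0]<.76)&(W[...,0]>.4)&(W[...,1]>-.17)&(W[...,1]<.1),W,.03,.06,60)
p.plan(688.5,-95.3,150,1.5)"
```

```text
lane -76 scene 943 ztop med 47.5 tiltx 0.1deg rect [-51.  -76.5  99.6  40.2  -0.6] x range [-99.2  -1.7]
lane 0 none 0
lane 76 none 0
[386. 164.] 650 z 0.0487 rect [688.4 -94.4 100.1  38.8   1.8]
[330. 182.] 633 z 0.0487 rect [642.9  45.6 100.7  38.6  -3.9]
[391. 227.] 81 z 0.0503 rect [ 530.3 -103.8   24.    22.5  -44.2]
[358. 286.] 719 z 0.0469 rect [642.3  45.  104.5  42.   -4.4]
[327. 330.] 924 z 0.047 rect [688.2 -96.5 102.6  41.    2. ]
t45.85 pos [ 437.6 -336.9  157.4] toolyaw 0.63 F [-0.4 -0.2  0. ] op 60.1 gf 0.0
 -> turn -0.015  shift tool [-257.1 235.0 7.4] toolx dir -179.0 q6 est -99
```

Module 1 is at deck x = −51, good. On to the knocked module at (688,−95).

servo_tool(
  commands=[
    [[-36,33,0],-0.015,60],
    [[-37,33.6,0],0,60],
    [[-37,33.6,0],0,60],
    [[-37,33.6,0],0,60],
    [[-37,33.6,0],0,60],
    [[-37,33.6,0],0,60],
    [[-36,34,10],0,60],
    [[0,0,40],0,60],
    [[0,0,40],0,60],
    [[0,0,0],0,60],
  ],
)

```text
time_s: 47.1
eef_pos: [0.6851, -0.0941, 0.0632]
eef_rot: [-0.004, -0.013, 1.0, 0.001]
wrist_force: [-0.5, 0.3, -0.6]
opening: 0.702
grasp_force: 0.0
```

```bash
python3 -c "
import p
p.plan(688.4,-95.4,2.5,1.7)"
```

```text
t47.10 pos [685.1 -94.1  63.2] toolyaw 1.51 F [-0.5  0.3 -0.6] op 59.9 gf 0.0
 -> turn -0.003  shift tool [-3.2 -1.4 60.7] toolx dir -178.0 q6 est -100
```

servo_tool(
  commands=[
    [[-3.2,-1.4,15],0,60],
    [[0,0,20],0,60],
    [[0,0,15],0,60],
    [[0,0,10.7],0,60],
    [[0,0,0],0,60],
    [[0,0,0],0,20],
    [[0,0,0],0,20],
    [[0,0,0],0,20],
    [[0,0,0],0,20],
    [[0,0,0],0,20],
    [[0,0,-15],0,20],
    [[0,0,-25],0,20],
    [[0,0,-25],0,20],
    [[0,0,-25],0,20],
    [[0,0,-25],0,20],
    [[0,0,0],0,20],
  ],
)

```text
time_s: 49.1
eef_pos: [0.6929, -0.097, 0.1248]
eef_rot: [0.002, -0.014, 1.0, -0.001]
wrist_force: [0.4, -0.8, -3.7]
opening: 0.437
grasp_force: 61.8
```

```bash
python3 -c "
import p
p.plan(*p.deck(-170,0,27)[:2],117,-36.4)"
```

```text
t49.10 pos [692.9 -97.  124.8] toolyaw 1.62 F [ 0.4 -0.8 -3.7] op 37.3 gf 61.8
 -> turn 0.664  shift tool [76.6 -268.6 7.8] toolx dir 144.0 q6 est -83
```

servo_tool(
  commands=[
    [[0,0,0],0.133,20],
    [[0,0,0],0.133,20],
    [[0,0,0],0.133,20],
    [[0,0,0],0.133,20],
    [[0,0,0],0.132,20],
    [[6,-20,0],0,20],
    [[10,-35,0],0,20],
    [[10,-35,0],0,20],
    [[10,-35,0],0,20],
    [[10,-35,0],0,20],
    [[10,-35,0],0,20],
    [[10,-35,0],0,20],
    [[8,-28,0],0,20],
    [[2,-10,0],0,20],
    [[0,0,0],0,20],
  ],
)

```text
time_s: 50.98
eef_pos: [0.4709, -0.267, 0.1216]
eef_rot: [-0.0, 0.313, 0.95, 0.0]
wrist_force: [0.0, 0.4, -3.1]
opening: 0.437
grasp_force: 61.7
```

```bash
python3 -c "
import p
p.plan(*p.deck(-170,0,27)[:2],90,-36.4)"
```

```text
t50.98 pos [ 470.9 -267.   121.6] toolyaw -36.5 F [ 0.   0.4 -3.1] op 37.3 gf 61.7
 -> turn -0.002  shift tool [-1.2 -0.0 31.6] toolx dir 144.0 q6 est -83
```

servo_tool(
  commands=[
    [[-1.2,0,15],0,20],
    [[0,0,12],0,20],
    [[0,0,6],0,20],
    [[0,0,3],0,20],
    [[0,0,2],0,20],
    [[0,0,2],0,20],
    [[0,0,0],0,20],
  ],
)

```text
time_s: 51.85
eef_pos: [0.4763, -0.27, 0.0852]
eef_rot: [0.004, 0.312, 0.95, -0.001]
wrist_force: [6.0, -1.7, 9.9]
opening: 0.437
grasp_force: 64.5
```

servo_tool(
  commands=[
    [[0,0,2],0,20],
    [[0,0,2],0,20],
    [[0,0,2],0,20],
    [[0,0,0],0,20],
  ],
)

```text
time_s: 52.35
eef_pos: [0.4781, -0.2713, 0.0804]
eef_rot: [0.007, 0.313, 0.95, -0.002]
wrist_force: [11.0, -3.8, 10.9]
opening: 0.435
grasp_force: 65.9
```

servo_tool(
  commands=[
    [[0,0,2],0,20],
    [[0,0,2],0,20],
    [[0,0,1.5],0,20],
    [[0,0,0],0,20],
  ],
)

```text
time_s: 52.85
eef_pos: [0.4793, -0.2723, 0.0757]
eef_rot: [0.008, 0.313, 0.95, -0.003]
wrist_force: [13.5, -3.7, 11.7]
opening: 0.435
grasp_force: 67.3
```

servo_tool(
  commands=[
    [[0,0,2],0,20],
    [[0,0,1],0,20],
    [[0,0,0],0,20],
    [[0,0,0],0,50],
    [[0,0,0],0,60],
    [[0,0,0],0,60],
    [[0,0,-30],0,60],
    [[0,0,-30],0,60],
    [[40,0,-10],0,30],
    [[40,0,0],0,0],
    [[40,0,0],0,0],
    [[0,0,0],0,0],
    [[0,0,0],0,0],
  ],
)

```text
time_s: 54.48
eef_pos: [0.3762, -0.1971, 0.138]
eef_rot: [0.0, 0.313, 0.95, -0.0]
wrist_force: [1.5, -1.1, 0.0]
opening: 0.001
grasp_force: 0.0
```

```bash
python3 -c "
from look import *
import p
deckmods();deckmods(n='top');print(p.cur_in('deck'))"
```

```text
lane -76 scene 949 ztop med 47.4 tiltx 0.1deg rect [-50.8 -76.6  99.7  40.   -0.5] x range [-99.1  -1.7]
lane 0 scene 931 ztop med 47.1 tiltx -1.2deg rect [-209.1    0.5  184.2   39.1    0. ] x range [-294.5 -118.1]
lane 76 none 0
lane -76 top 532 ztop med 48.5 tiltx 1.2deg rect [-52.5 -75.8 102.9  40.    0.8] x range [-102.    -2.4]
lane 0 top 674 ztop med 48.4 tiltx 0.6deg rect [-216.3    2.6  196.9   38.9   -0.7] x range [-219.2 -119.6]
lane 76 none 0
[-2.718e+02  1.000e-01  1.380e+02]
```

servo_tool(
  commands=[
    [[-20,0,0],0,0],
    [[-29.5,0,10],0,0],
    [[0,0,20],0,0],
    [[0,0,14],0,0],
    [[0,0,4],0,0],
    [[0,0,0],0,0],
    [[-8,0,2.6],0,0],
    [[-8,0,2.6],0,0],
    [[-8,0,2.6],0,0],
    [[-8,0,2.6],0,0],
    [[-8,0,2.6],0,0],
    [[-8,0,2.6],0,0],
    [[-8,0,2.6],0,0],
    [[-8,0,2.6],0,0],
    [[0,0,0],0,0],
  ],
)

```text
time_s: 56.45
eef_pos: [0.4675, -0.2644, 0.0687]
eef_rot: [0.0, 0.313, 0.95, -0.0]
wrist_force: [-0.3, -0.2, 0.2]
opening: 0.001
grasp_force: 0.0
```

```bash
python3 -c "
from look import *
import p
deckmods();print(p.cur_in('deck'),ctrl.get_obs()['wrist_force'])"
```

```text
lane -76 scene 952 ztop med 47.4 tiltx -0.1deg rect [-50.8 -76.5  99.2  39.5  -0.3] x range [-99.6  -1.8]
lane 0 scene 983 ztop med 47.1 tiltx 0.2deg rect [-116.6    0.8  115.2   39.2    0.2] x range [-172.3  -60.1]
lane 76 none 0
[-159.2    0.2   68.7] [ 0.20285387 -0.17065789  1.05435558]
```

servo_tool(
  commands=[
    [[-8,0,2.6],0,0],
    [[-8,0,2.6],0,0],
    [[-8,0,2.6],0,0],
    [[-8,0,2.6],0,0],
    [[-8,0,2.6],0,0],
    [[-6,0,2],0,0],
    [[-4,0,1.3],0,0],
    [[-3,0,1],0,0],
    [[-2,0,0.6],0,0],
    [[-2,0,0.6],0,0],
    [[0,0,0],0,0],
  ],
)

```text
time_s: 57.88
eef_pos: [0.513, -0.2979, 0.0505]
eef_rot: [0.0, 0.313, 0.95, -0.0]
wrist_force: [-0.9, -0.1, -0.2]
opening: -0.002
grasp_force: 0.1
```

servo_tool(
  commands=[
    [[-1,0,0.3],0,0],
    [[-1,0,0.3],0,0],
    [[-1,0,0.3],0,0],
    [[0,0,0],0,0],
  ],
)

```text
time_s: 58.38
eef_pos: [0.5134, -0.2981, 0.0501]
eef_rot: [-0.003, 0.312, 0.95, 0.001]
wrist_force: [-11.1, 6.8, 12.7]
opening: -0.005
grasp_force: 8.4
```

```bash
python3 -c "
from look import *
import p
deckmods();print(p.cur_in('deck'))"
```

```text
lane -76 scene 954 ztop med 47.4 tiltx -0.0deg rect [-51.4 -76.4  99.9  40.   -1. ] x range [-99.1  -1.9]
lane 0 scene 935 ztop med 47.0 tiltx 0.0deg rect [-57.5   0.8 114.   43.5  -3.7] x range [-111.6   -2.1]
lane 76 none 0
[-101.9    0.2   50.1]
```

Against the stop. Back off and fetch the third module.

servo_tool(
  commands=[
    [[20,0,-8],0,0],
    [[20,0,-40],0,0],
    [[0,0,-50],0,60],
    [[0,0,-10],0,60],
    [[0,0,0],-0.14,60],
    [[0,0,0],-0.14,60],
    [[0,0,0],-0.14,60],
    [[0,0,0],-0.146,60],
    [[0,0,0],0,60],
  ],
)

```text
time_s: 59.55
eef_pos: [0.483, -0.2758, 0.1569]
eef_rot: [-0.0, 0.036, 0.999, 0.0]
wrist_force: [-0.0, 0.2, -0.5]
opening: 0.7
grasp_force: 0.0
```

```bash
python3 -c "
from look import *
import p
deckmods()
for n in('top','scene'):
  c=grab(n);W=cloud(c);hsv=cv2.cvtColor(c['color'],cv2.COLOR_RGB2HSV)
  blobs(c,(hsv[...,1]<80)&(hsv[...,2]>60)&(W[...,0]<.76)&(W[...,0]>.4)&(W[...,1]>-.17)&(W[...,1]<.1),W,.03,.06,60)
p.plan(642.9,45.5,150,-3.9)"
```

```text
lane -76 scene 945 ztop med 47.4 tiltx -0.1deg rect [-50.9 -76.5 100.1  39.7  -1.3] x range [-99.   -1.8]
lane 0 scene 892 ztop med 47.0 tiltx -0.3deg rect [-5.120e+01  3.000e-01  1.007e+02  3.910e+01 -1.000e-01] x range [-99.4  -1.8]
lane 76 none 0
[330. 182.] 632 z 0.0488 rect [642.9  45.6 100.7  38.6  -3.9]
[391. 227.] 78 z 0.0504 rect [ 530.3 -103.7   24.7   22.4  -44.9]
[358. 286.] 717 z 0.0469 rect [642.7  45.2 102.4  40.6  -4.1]
t59.70 pos [ 483.1 -275.8  157.2] toolyaw -4.15 F [ 0.1  0.2 -0. ] op 60.0 gf 0.0
 -> turn -0.004  shift tool [-137.6 331.5 7.2] toolx dir 176.0 q6 est -82
```

servo_tool(
  commands=[
    [[-17,41,0],-0.004,60],
    [[-17,41.5,0],0,60],
    [[-17,41.5,0],0,60],
    [[-17,41.5,0],0,60],
    [[-17,41.5,0],0,60],
    [[-17,41.5,0],0,60],
    [[-17,41.5,0],0,60],
    [[-18.6,41.5,10],0,60],
    [[0,0,40],0,60],
    [[0,0,40],0,60],
    [[0,0,0],0,60],
  ],
)

```text
time_s: 61.08
eef_pos: [0.6391, 0.0463, 0.0636]
eef_rot: [-0.004, 0.033, 0.999, 0.0]
wrist_force: [-0.9, 0.2, 0.8]
opening: 0.702
grasp_force: 0.0
```

```bash
python3 -c "
import p
p.plan(642.9,45.5,2.5,-3.9)"
```

```text
t61.08 pos [639.1  46.3  63.6] toolyaw -3.84 F [-0.9  0.2  0.8] op 60.0 gf 0.0
 -> turn 0.001  shift tool [-3.8 -0.5 61.1] toolx dir 176.0 q6 est -82
```

servo_tool(
  commands=[
    [[0,0,15],0,60],
    [[0,0,20],0,60],
    [[0,0,15],0,60],
    [[0,0,11],0,60],
    [[0,0,0],0,60],
    [[0,0,0],0,60],
  ],
)

```text
time_s: 61.82
eef_pos: [0.6429, 0.0457, 0.007]
eef_rot: [0.0, 0.033, 0.999, -0.0]
wrist_force: [0.8, -0.9, 0.0]
opening: 0.702
grasp_force: 0.0
```

servo_tool(
  commands=[
    [[0,0,4.5],0,60],
    [[0,0,0],0,20],
    [[0,0,0],0,20],
    [[0,0,0],0,20],
    [[0,0,0],0,20],
    [[0,0,0],0,20],
    [[0,0,-15],0,20],
    [[0,0,-25],0,20],
    [[0,0,-25],0,20],
    [[0,0,-25],0,20],
    [[0,0,-25],0,20],
    [[0,0,0],0.13,20],
    [[0,0,0],0.13,20],
    [[0,0,0],0.13,20],
    [[0,0,0],0.13,20],
    [[0,0,0],0,20],
    [[0,0,0],0,20],
  ],
)

```text
time_s: 63.95
eef_pos: [0.6423, 0.0457, 0.1172]
eef_rot: [-0.0, 0.288, 0.958, -0.0]
wrist_force: [-0.8, 0.7, -2.6]
opening: 0.44
grasp_force: 61.2
```

```bash
python3 -c "
import p
p.plan(*p.deck(-170,76,27)[:2],117,-36.4)"
```

```text
t63.95 pos [642.3  45.7 117.2] toolyaw -33.42 F [-0.8  0.7 -2.6] op 37.6 gf 61.2
 -> turn 0.052  shift tool [-48.9 -277.4 0.2] toolx dir 144.0 q6 est -75
```

servo_tool(
  commands=[
    [[0,0,0],0.052,20],
    [[-3.9,-22.4,0],0,20],
    [[-6,-34,0],0,20],
    [[-6,-34,0],0,20],
    [[-6,-34,0],0,20],
    [[-6,-34,0],0,20],
    [[-6,-34,0],0,20],
    [[-6,-34,0],0,20],
    [[-6,-34,0],0,20],
    [[-3,-17,0],0,20],
    [[0,0,0],0,20],
    [[0,0,0],0,20],
  ],
)

```text
time_s: 65.45
eef_pos: [0.5167, -0.2057, 0.1171]
eef_rot: [0.0, 0.313, 0.95, 0.0]
wrist_force: [-0.4, -0.2, -3.8]
opening: 0.434
grasp_force: 61.3
```

```bash
python3 -c "
import p
p.plan(*p.deck(-170,76,27)[:2],90,-36.4)"
```

```text
t65.45 pos [ 516.7 -205.7  117.1] toolyaw -36.51 F [-0.4 -0.2 -3.8] op 37.1 gf 61.3
 -> turn -0.002  shift tool [-0.7 -0.6 27.1] toolx dir 144.0 q6 est -75
```

servo_tool(
  commands=[
    [[-0.7,-0.6,15],0,20],
    [[0,0,10],0,20],
    [[0,0,4],0,20],
    [[0,0,2],0,20],
    [[0,0,2],0,20],
    [[0,0,0],0,20],
  ],
)

```text
time_s: 66.2
eef_pos: [0.5175, -0.2075, 0.0853]
eef_rot: [0.001, 0.314, 0.95, -0.0]
wrist_force: [-0.6, 1.4, 3.6]
opening: 0.433
grasp_force: 62.3
```

servo_tool(
  commands=[
    [[0,0,2],0,20],
    [[0,0,2],0,20],
    [[0,0,2],0,20],
    [[0,0,0],0,20],
  ],
)

```text
time_s: 66.7
eef_pos: [0.5197, -0.2091, 0.081]
eef_rot: [0.004, 0.314, 0.95, -0.001]
wrist_force: [3.4, -1.4, 8.5]
opening: 0.435
grasp_force: 63.6
```

servo_tool(
  commands=[
    [[0,0,2],0,20],
    [[0,0,2],0,20],
    [[0,0,2],0,20],
    [[0,0,0],0,20],
  ],
)

```text
time_s: 67.2
eef_pos: [0.5216, -0.2106, 0.0764]
eef_rot: [0.006, 0.314, 0.949, -0.002]
wrist_force: [6.4, -2.9, 11.1]
opening: 0.429
grasp_force: 65.0
```

servo_tool(
  commands=[
    [[0,0,2],0,20],
    [[0,0,1],0,20],
    [[0,0,0],0,20],
    [[0,0,0],0,50],
    [[0,0,0],0,60],
    [[0,0,0],0,60],
    [[0,0,-30],0,60],
    [[0,0,-30],0,60],
    [[40,0,-10],0,30],
    [[40,0,0],0,0],
    [[40,0,0],0,0],
    [[0,0,0],0,0],
    [[0,0,0],0,0],
  ],
)

```text
time_s: 68.82
eef_pos: [0.4209, -0.1361, 0.1393]
eef_rot: [0.001, 0.314, 0.95, -0.0]
wrist_force: [0.1, 0.3, 0.0]
opening: -0.0
grasp_force: 0.0
```

```bash
python3 -c "
from look import *
import p
deckmods();deckmods(n='top');print(p.cur_in('deck'))"
```

```text
lane -76 scene 946 ztop med 47.5 tiltx 0.0deg rect [-50.9 -76.2  99.8  40.3  -1.7] x range [-99.3  -1.9]
lane 0 scene 889 ztop med 47.1 tiltx -0.1deg rect [-51.4   0.5 101.   38.7   0.3] x range [-99.9  -2. ]
lane 76 scene 919 ztop med 47.2 tiltx -1.7deg rect [-205.    75.4  188.7   38.6    0.4] x range [-295.3 -111.8]
lane -76 top 538 ztop med 48.5 tiltx 1.2deg rect [-51.3 -75.7 102.2  39.8  -0.4] x range [-102.1   -2.4]
lane 0 top 508 ztop med 48.4 tiltx 1.1deg rect [-50.8   3.2 105.   39.1   0.2] x range [-101.5   -2.9]
lane 76 top 348 ztop med 48.3 tiltx 0.2deg rect [-141.8   77.2   59.1   38.9   -0.5] x range [-169.  -113.6]
[-272.    75.7  139.3]
```

servo_tool(
  commands=[
    [[-20,0,0],0,0],
    [[-31,0,10],0,0],
    [[0,0,20],0,0],
    [[0,0,15],0,0],
    [[0,0,4.5],0,0],
    [[0,0,0],0,0],
    [[-8,0,2.6],0,0],
    [[-8,0,2.6],0,0],
    [[-8,0,2.6],0,0],
    [[-8,0,2.6],0,0],
    [[-8,0,2.6],0,0],
    [[-8,0,2.6],0,0],
    [[-8,0,2.6],0,0],
    [[-8,0,2.6],0,0],
    [[0,0,0],0,0],
  ],
)

```text
time_s: 70.8
eef_pos: [0.5132, -0.2046, 0.0685]
eef_rot: [0.0, 0.314, 0.95, -0.0]
wrist_force: [-0.0, -0.6, -1.4]
opening: 0.003
grasp_force: 0.0
```

servo_tool(
  commands=[
    [[-8,0,2.6],0,0],
    [[-8,0,2.6],0,0],
    [[-8,0,2.6],0,0],
    [[-8,0,2.6],0,0],
    [[-8,0,2.6],0,0],
    [[-6,0,2],0,0],
    [[-4,0,1.3],0,0],
    [[-2,0,0.6],0,0],
    [[-2,0,0.6],0,0],
    [[-1,0,0.3],0,0],
    [[0,0,0],0,0],
  ],
)

```text
time_s: 72.18
eef_pos: [0.557, -0.2369, 0.0511]
eef_rot: [0.0, 0.314, 0.95, -0.0]
wrist_force: [-0.2, 0.5, 0.4]
opening: 0.003
grasp_force: 0.1
```

```bash
python3 -c "
from look import *
import p
deckmods();print(p.cur_in('deck'),ctrl.get_obs()['wrist_force'])"
```

```text
lane -76 scene 948 ztop med 47.5 tiltx 0.1deg rect [-50.9 -76.6 100.1  39.7  -0.6] x range [-99.   -1.5]
lane 0 scene 888 ztop med 47.1 tiltx -0.2deg rect [-51.4   0.4  99.7  39.3   0.3] x range [-99.7  -1.9]
lane 76 scene 925 ztop med 47.0 tiltx -0.3deg rect [-68.8  76.6 136.6  41.9  -2.9] x range [-114.7   -1.8]
[-103.    75.4   51.1] [-0.58030203  0.54235943  0.94885824]
```

servo_tool(
  commands=[
    [[-1,0,0.3],0,0],
    [[-1,0,0.3],0,0],
    [[-1,0,0.3],0,0],
    [[0,0,0],0,0],
  ],
)

```text
time_s: 72.72
eef_pos: [0.5581, -0.2377, 0.0505]
eef_rot: [-0.002, 0.313, 0.95, 0.0]
wrist_force: [-8.1, 4.6, 9.5]
opening: -0.001
grasp_force: 6.0
```

servo_tool(
  commands=[
    [[20,0,-8],0,0],
    [[20,0,-40],0,0],
    [[0,0,-50],0,0],
    [[40,20,0],0,0],
    [[40,20,0],0,0],
    [[40,20,0],0,0],
    [[0,0,0],0,0],
    [[0,0,0],0,0],
  ],
)

```text
time_s: 73.72
eef_pos: [0.4674, -0.0958, 0.1487]
eef_rot: [0.001, 0.313, 0.95, -0.0]
wrist_force: [-0.3, -0.3, -0.5]
opening: -0.002
grasp_force: 0.0
```

```bash
python3 -c "
from look import *
deckmods()
c=grab('top');deckmods(c,'top');W=cloud(c)
q=f(-RA,(W[...,:2]*1000-RO).reshape(-1,2).T).T.reshape(480,640,2)
Z=W[...,2]*1000
m=(Z>72)&(Z<92)&(abs(q[...,1])<85)&(q[...,0]>-170)&(q[...,0]<15)
# x extents & height per y bin
for y in range(-78,80,6):
  k=m&(q[...,1]>=y)&(q[...,1]<y+6)
  if k.sum(): print(y+3,k.sum(),'x',np.round(np.percentile(q[...,0][k],[2,98]),0),'z',np.round(np.percentile(Z[k],[5,50,95]),1))
cases(c)
cv2.imwrite('pics/f.png',np.hstack([cv2.resize(c['color'][170:290,140:300,::-1],(400,300)),cv2.resize(grab('scene')['color'][170:290,340:500,::-1],(400,300))]))"
```

```text
lane -76 scene 949 ztop med 47.3 tiltx 0.2deg rect [-51.1 -76.5 100.5  40.1  -0.9] x range [-99.5  -1.7]
lane 0 scene 884 ztop med 47.1 tiltx -0.3deg rect [-51.7   0.6 101.   38.4   0.3] x range [-99.2  -1.8]
lane 76 scene 880 ztop med 47.1 tiltx -0.6deg rect [-50.4  75.2 101.5  39.   -0.9] x range [-99.3  -0.7]
lane -76 top 532 ztop med 48.4 tiltx 1.0deg rect [-52.  -76.2 104.   40.1  -1.4] x range [-102.    -2.7]
lane 0 top 507 ztop med 48.2 tiltx 1.1deg rect [-51.7   3.4 102.9  39.8   0.4] x range [-102.1   -2. ]
lane 76 top 512 ztop med 48.8 tiltx 1.1deg rect [-51.6  76.7 102.3  39.1  -0.3] x range [-102.2   -2.4]
-75 55 x [-114.  -50.] z [72.6 80.5 83.1]
-69 104 x [-115.  -11.] z [77.  80.9 83.6]
-63 122 x [-116.   -4.] z [77.5 80.7 83.4]
-57 117 x [-112.   -1.] z [77.4 80.9 83.6]
-51 105 x [-103.    1.] z [78.  81.1 83.9]
-45 57 x [-71.  -1.] z [77.9 80.6 83.1]
-39 93 x [-110.   -6.] z [73.8 80.5 83.7]
-33 116 x [-114.   -3.] z [78.  81.  83.7]
-27 124 x [-117.   -1.] z [77.3 80.6 83.6]
-21 127 x [-116.   -2.] z [77.6 81.  84. ]
-15 114 x [-112.   -4.] z [78.1 80.8 83.8]
-9 73 x [-97.  -5.] z [73.5 80.5 82.8]
-3 113 x [-109.   -1.] z [76.6 80.8 83.8]
3 125 x [-115.   -0.] z [76.4 81.1 84.1]
9 120 x [-115.   -2.] z [77.8 80.9 83.9]
15 116 x [-116.   -7.] z [76.7 80.4 83.5]
21 112 x [-111.   -5.] z [77.8 80.7 84. ]
27 120 x [-111.   -0.] z [77.6 81.  83.9]
33 124 x [-116.    1.] z [77.  80.6 84.2]
39 119 x [-116.   -5.] z [77.8 80.5 83.1]
45 107 x [-114.   -8.] z [78.3 81.2 83.8]
51 116 x [-110.   -3.] z [78.  81.  83.9]
57 119 x [-113.   -2.] z [76.8 81.1 84.2]
63 125 x [-116.   -3.] z [78.1 80.7 84.2]
69 115 x [-116.   -6.] z [78.  81.  83.7]
75 69 x [-114.  -31.] z [77.4 80.5 83.4]
81 23 x [-111.  -72.] z [77.1 80.6 82.4]
px [194. 221.] 2859 z 80.8 rack xy [-56.7   1.1] len [161.6 123.3] yaw -61.0
```

View pics/f.png

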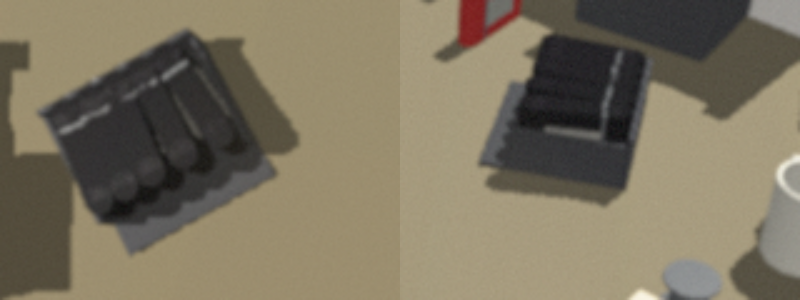

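```bash
python3 -c "
from look import *
c=grab('top');W=cloud(c)
q=f(-RA,(W[...,:2]*1000-RO).reshape(-1,2).T).T.reshape(480,640,2);Z=W[...,2]*1000
for x in range(-110,0,10):
  k=(Z>74)&(Z<92)&(q[...,0]>=x)&(q[...,0]<x+10)&(abs(q[...,1])<90)
  y=np.sort(q[...,1][k]);i=np.where(np.diff(y)>3)[0];print(x+5,'y edges',np.round([y[0]]+sum([[y[j],y[j+1]] for j in i],[])+[y[-1]],0))"
```

```text
-105 y edges [-79. -51. -39. -11.  -3.  81.]
-95 y edges [-78. -50. -39. -11.  -4.  81.]
-85 y edges [-77. -49. -39. -11.  -5.  80.]
-75 y edges [-76. -47. -39. -11.  -6.  79.]
-65 y edges [-75. -47. -39. -11.  -8.  77.]
-55 y edges [-74. -45. -40. -12.  -8.  75.]
-45 y edges [-72. -44. -40.  75.]
-35 y edges [-71.  73.]
-25 y edges [-70.  73.]
-15 y edges [-69.  71.]
-5 y edges [-67.  71.]
```

All five cases are upright and home, yaw at most 0.11 rad. All three modules sit at deck x ≈ −51, flat, and the bystanders were not moved. Handing in.

```bash
python3 -c "
from bench import ctrl
print(ctrl.hand_in())"
```

```text
the job is handed in; nothing more can be done
None
```

The job is handed in, but no verdict came back: by my last camera measurements, all three modules lie flat against the back stop, one per lane, and all five cases stand upright and home in the rack (largest yaw 0.11 rad against a limit of 0.2).

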